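# Square a blank with the pump clamp, then release it

### The job

The metal blank lies loose and crooked between the jaw and the stop of the marking fixture. Pump the fixture's trigger until the clamp holds the blank firmly against the stop by itself, without overtightening it or handling the blank. Then press the release lever and slide the jaw all the way back home, so that the blank is left lying square and flush against the stop, with trigger and lever let go and the other things on the bench left where they are.

Things in the scene. Friction and masses are not known exactly. Their poses are not given: they have to be found in the camera images.
- fixture: Fixed aluminium base plate 170 x 400 x 12 mm; origin under the plate near its centre, z up. The clamp works along its y axis: the jaw advances towards +y. From -y to +y on the centre line: trigger paddle (under a grey box-shaped fume nozzle), blue housing, jaw with release lever, blank, stop.
- trigger (a joint): Trigger paddle, rad: 0 up at rest, 0.60 fully pressed. Black, 80 (fixture x) x 75 x 7 mm, hinged along fixture x, 110 mm to -y of the fixture's origin, 62 mm up; it sticks out to -y, sloping up 17 deg at rest. Spring 3 to 6 N at the pad. A full stroke advances the jaw 10 to 15 mm (ratchet, 5 mm teeth, first third idle). Let it rise fully after each. Once the clamp is tight it stiffens steadily.
- trigger_pad (a point): Point to press on the paddle's top, 80 mm from the hinge; 88 mm above the bench at rest, 43 mm fully pressed. A grey nozzle box (90 x 140 x 50 mm, underside 125 mm above the bench) hangs over it; its near edge is 10 mm to fixture +x of this point. So come from the -x side, the tool leaning 30 to 45 deg, fingertips pointing down and to fixture +x, and press downwards.
- release (a joint): Release lever, rad: 0 at rest, above about 0.10 the ratchet is free, 0.28 pressed fully down (about 8 mm at the pad). It sits on the jaw, moves with it, and springs back. The spring needs about 3 to 6 N, up to about 15 N when the clamp is tight.
- release_pad (a point): Centre of the top of the release lever's pad, a black plate 34 x 34 mm, 55 mm above the bench. The jaw's thumb post (44 mm wide, top 90 mm above the bench) has its face 19 mm to -y of this point; the jaw plate (top 55 mm) starts 37 mm to +y. Press the pad down with closed fingers and, keeping it down, push against the post towards -y to slide the jaw back.
- jaw (a joint): How far the jaw has advanced to fixture +y, m: 0 fully home (a hard end), at most 0.080. It slides with about 2 N; the ratchet keeps it from going back unless the release lever is held pressed.
- pad: Rubber-faced pad 74 x 8 x 26 mm on the front of the jaw, sprung on it (1.5 N per mm, 12 mm travel, then hard). This origin lies on the centre line under the thumb post, at bench level, 20 mm to -y of the fixture's origin when the jaw is home, and moves with the pad; the pad's front face is 90 mm to +y of it. Firmly held means at least 6 N here; stopping a stroke at about 15 N on the trigger gives that.
- blank: Loose brass block 80 (x) x 50 (y) x 20 mm, origin at the centre of its underside; lies on the fixture plate between pad and stop, a little crooked. Not to be touched with the fingers, nor squeezed by the pad with more than 60 N (about 30 N at the trigger).
- blank_center (a point): Centre of the blank, 10 mm above its underside. Flush at the stop it lies 25 mm to -y of the stop's face.
- stop: Fixed steel stop 90 x 14 x 30 mm on the plate at the +y end; origin at the bottom of the middle of its face towards the blank, y pointing away from the blank. Its distance along the plate varies.
- cleaner: Bystander: clear plastic bottle, 56 mm diameter, 150 mm tall; origin at its foot.
- screwdriver: Bystander: screwdriver with black handle lying on the bench.
- tray: Bystander: grey tray 160 x 120 x 35 mm with spare blanks; origin under its centre.
- mouse: Bystander: black computer mouse 100 x 60 x 30 mm; origin under its centre.

How it is judged:
By the outcome, as a careful person would: the job done as asked, in the order asked, and still so for the second after the job is handed in, with the robot touching nothing.
It also fails if it takes over 48 s, if anything falls off the work surface, if the arm or the gripper's body presses on something with over 40 N, if the wrist force passes 120 N, or if a joint passes its speed limit or range.

### The arm

A 6-joint arm with a two-finger parallel gripper is mounted at the origin on the work surface. World frame = base frame: x ahead of the robot, y to its left, z up, the work surface at z = 0. Lengths are in mm, angles in rad, forces in N, time in s.
With the tool pointing down it reaches from about 300 to 775 mm from the base axis. Payload 14.6 kg.
Tool frame: the origin (TCP) lies midway between the tips of the shut fingers; the grasp point (between the pads) lies 19 mm behind it; z points along the fingers, y is the direction in which the jaws open and shut (so a half turn about z gives the same grasp; the last joint's range is limited). The gripper opens to 94 mm and grips with 3 to 60 N. Pads are 16 mm wide; open, the fingers measure 119 mm over their backs; the gripper's body (75 mm by 177 mm) begins 78 mm behind the grasp point.
Start: joints at [1.1, 0.3, 1.521, -0, 1.321, -0.067], TCP at [216.1, 505.757, 175.746] pointing down, gripper open.
Joint ranges: [-3.03, 3.03], [-0.79, 2.21], [0.23, 2.52], [-1.04, 4.18], [0, 3.07], [-2.55, 2.55]. Speed limits (rad/s): [2.22, 2.22, 2.57, 3.14, 3.14, 3.14].

### API

Orientations are given as [roll, pitch, yaw] about the fixed x, y, z axes, in that order (R = Rz(yaw) Ry(pitch) Rx(roll)).
In Python, from cell import manip, camera gives the robot as it stands. The module is installed in compiled form; this text tells all that it offers.
- The arm moves only by the tool jog_arm, never from a script. Its argument "commands" is a list of rows, each a list of 7 numbers: the shift along the world's x, y, z in units of 1 m (1.0 is 1 m), then the turn, a rotation vector about the world's x, y, z in units of 120 degrees (1.0 is 120 degrees), then the opening, from 0 (shut) to 1 (fully open). In form: [[x, y, z, ax, ay, az, grip], ...]. A call has exactly 10 rows; each row is the pose to reach, as a shift and turn from the pose commanded when the call began; what a row does not reach only later rows make up. A row lasts 1/8 s, in which the tool goes at most 62.5 mm and 10.7 degrees, less where a joint would pass 70% of its speed; a pose out of reach is approached as far as the arm can. A call with a number of a shift or a turn outside -1 to 1 is refused whole. A call with a gripper value outside its range is refused whole. The fingers move at their own pace and stop on an object; "grip_force" is the grip in N (left out, the last holds). Time passes only in rows, so rows that repeat a pose let the fingers close, or fill a call up. It gives the time, the measured TCP pose, the force and the opening at its end, in the units of the state.
- manip.read_state(): the state, without advancing time (a new reading comes with each control period).
- camera(name): name is "side" or "top"; returns a dict with "pixels" (480x640x3 uint8, blue, green, red), "vertical_fov" (degrees; the focal length in pixels is half the picture's height over the tangent of half this angle, whatever the lens; pixels are square), "cx", "cy" (the principal point, pixels), "k1" (the pictures are not rectified: a ray, as slopes to the right and down, at radius r is drawn at 1 + k1 r^2 times it, then the intrinsics apply), "rvec" (rotation vector, rad) and "tvec" (3), from world to camera coordinates, as OpenCV has them. Camera axes: x right, y down, z forward; pixel columns grow to the right and rows downward; lengths in mm; the calibration is good to about 2 mm. A picture is of the moment at which its call begins. There is no depth.
- manip.sign_off(): hands the job in, once; it reports no verdict.
The state is a dict: "clock": time; "joints": joint angles; "qd": joint speeds; "effort": joint torques, N m; "eef_pos": TCP position; "eef_rot": TCP orientation; "wrist_force": force on the tool from outside, world axes, zero at the start; "moment": the same for the moment, N m; "finger_gap": finger opening in mm.
Only numpy, scipy, OpenCV 4.12 (cv2) and the standard library are available. Lean on these libraries where they do the work, as an engineer would, in place of code of your own. Each camera call takes 0.05 s, during which the arm holds its last target.

## Working session

There is one attempt and no reset: what is moved stays moved. The work goes in short steps, Python scripts to look and compute and a tool call to move; the robot and the scene stay as the last step left them, time stands still between calls to the robot, and variables do not carry over. Pictures are saved under pics/ and viewed, and the job is handed in when it is done.

Besides the shell and the picture viewer there is one more tool, called after ">>>" by a JSON object that holds its "api" and its "payload", one argument or row to a line. jog_arm: Moves the arm, as the interface text tells. Its arguments: {"type":"object","properties":{"commands":{"type":"array","items":{"type":"array","items":{"type":"number"}}},"grip_force":{"type":"number"}},"required":["commands"]}

```bash
mkdir -p pics; cat > h.py <<'E'
import numpy as np,cv2
from cell import manip,camera
def K(c):
    h=c["pixels"].shape[0]; f=h/2/np.tan(np.radians(c["vertical_fov"])/2)
    return f
def ray(c,u,v):
    f=K(c); xd=(u-c["cx"])/f; yd=(v-c["cy"])/f
    rd=np.hypot(xd,yd); r=rd
    for _ in range(30): r=rd/(1+c["k1"]*r*r)
    s=r/rd if rd>0 else 1
    R=cv2.Rodrigues(np.array(c["rvec"],float))[0]; t=np.array(c["tvec"],float).ravel()
    return -R.T@t, R.T@np.array([xd*s,yd*s,1.])
def onz(c,u,v,z):
    o,d=ray(c,u,v); return o+d*(z-o[2])/d[2]
def proj(c,p):
    R=cv2.Rodrigues(np.array(c["rvec"],float))[0]; t=np.array(c["tvec"],float).ravel()
    q=R@np.array(p,float)+t; x,y=q[:2]/q[2]; k=1+c["k1"]*(x*x+y*y); f=K(c)
    return np.array([f*x*k+c["cx"],f*y*k+c["cy"]])
def snap(n,tag):
    c=camera(n); cv2.imwrite(f"pics/{tag}.png",c["pixels"]); np.save(f"pics/{tag}.npy",c,allow_pickle=True); return c
def load(tag): return np.load(f"pics/{tag}.npy",allow_pickle=True).item()
E
python3 - <<'E'
from h import *
for n in("top","side"):
    c=snap(n,n+"0"); print(n,{k:v for k,v in c.items() if k!="pixels"}, ray(c,320,240))
print(manip.read_state())
E
```

```text
top {'vertical_fov': 51.63448639569325, 'cx': 310.37444758653953, 'cy': 224.46413051118563, 'k1': -0.03844455142959968, 'rvec': array([ 2.16258051, -2.16344206,  0.13992492]), 'tvec': array([ -11.86578905,  525.99980361, 1266.82351944])} (array([ 3.69501066e+02, -1.13223234e+00,  1.32103221e+03]), array([ 0.08939402, -0.02783321, -0.99628882]))
side {'vertical_fov': 56.880194427581834, 'cx': 319.13104253453025, 'cy': 236.70234446041357, 'k1': -0.019199093743724947, 'rvec': array([ 2.03638574,  1.10967195, -0.52296168]), 'tvec': array([-255.41658779, -209.55785019, 1465.21456686])} (array([1199.35616179, -467.395626  ,  774.01032216]), array([-0.64240942,  0.41502063, -0.64430369]))
{'clock': 0.1, 'joints': array([ 1.10036812e+00,  3.00392240e-01,  1.52151003e+00,  9.13627331e-06,
        1.32069375e+00, -6.66003404e-02]), 'qd': array([-0.00061939, -0.00194579, -0.00342207,  0.00028349,  0.00169374,
        0.00108142]), 'effort': array([ 4.15608783e-04, -5.32637930e+01, -3.53290558e+01,  7.09220278e-02,
        2.35044770e-02, -1.78580291e-05]), 'eef_pos': array([216.00000898, 505.52764181, 175.2596583 ]), 'eef_rot': array([-3.14059210e+00, -7.56050110e-05,  2.73776249e+00]), 'wrist_force': array([-0.66032822,  0.27985028, -0.53926941]), 'moment': array([ 0.02491502, -0.04915064,  0.05786629]), 'finger_gap': 93.9373952852131}
```

View pics/top0.png

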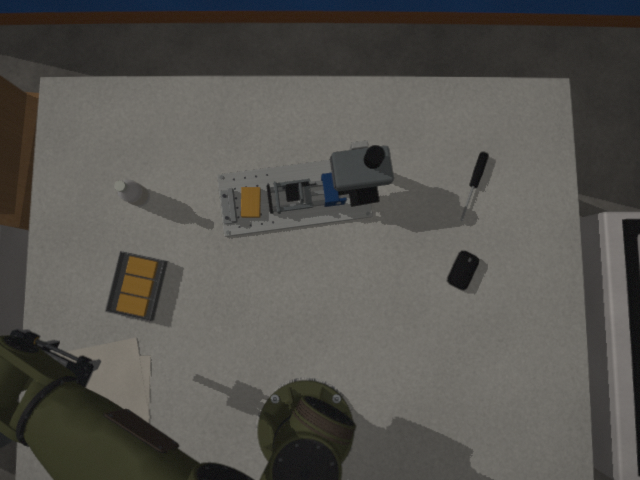

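View pics/side0.png

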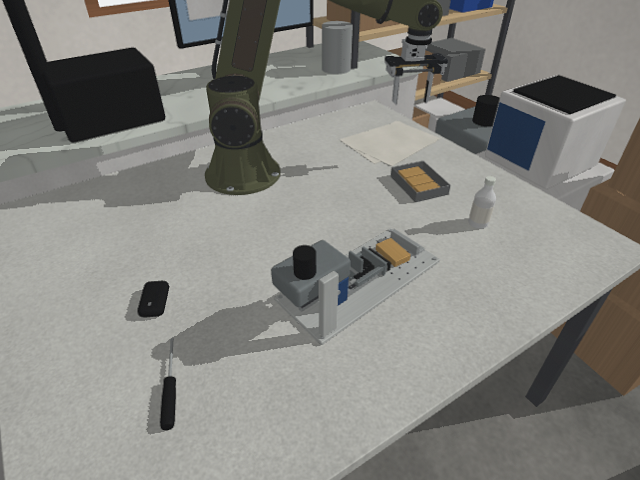

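The top picture shows the fixture at about (295,195): stop on the left (228,205), blank (250,202), jaw (292,192), housing (332,190) and nozzle (362,168). So fixture +y is roughly world +y and the nozzle is on the far (+x) side. I'll zoom in to measure.

```bash
python3 - <<'E'
from h import *
c=load("top0"); im=c["pixels"][135:245,205:405]; cv2.imwrite("pics/z1.png",cv2.resize(im,None,fx=4,fy=4,interpolation=cv2.INTER_CUBIC))
c=load("side0"); im=c["pixels"][215:350,260:450]; cv2.imwrite("pics/z2.png",cv2.resize(im,None,fx=4,fy=4,interpolation=cv2.INTER_CUBIC))
E
```

```text
(no output)
```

View pics/z1.png

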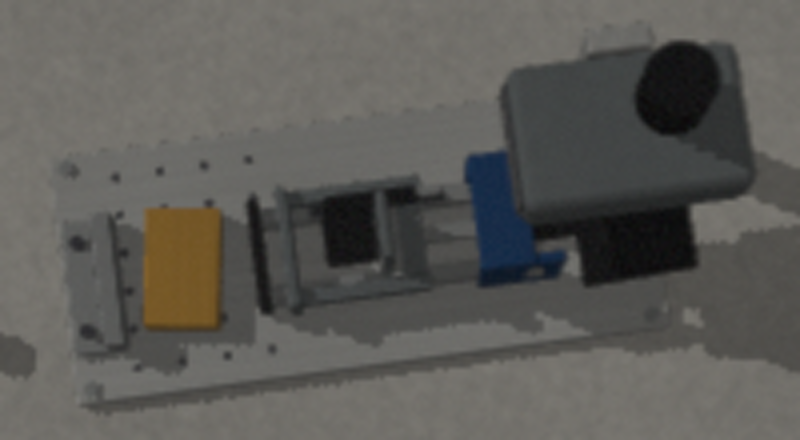

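View pics/z2.png

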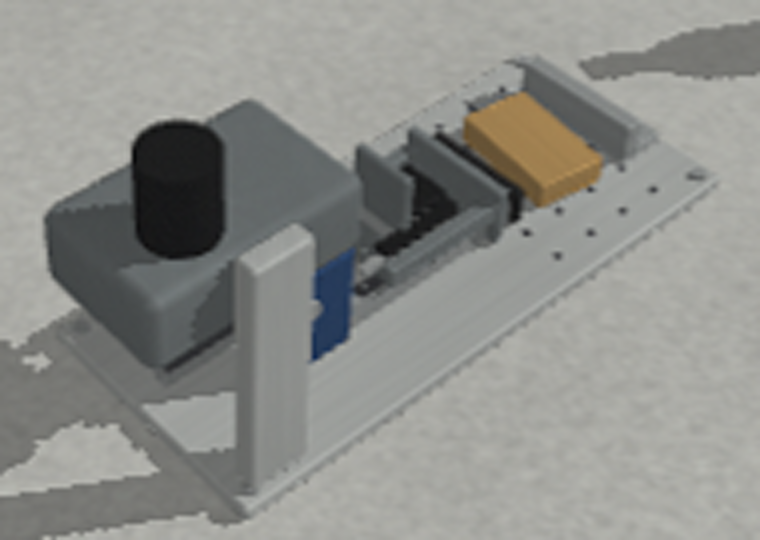

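```bash
python3 - <<'E'
from h import *
c=load("top0"); s=load("side0")
T=lambda u,v,z:onz(c,205+(u+.5)/4-.5,135+(v+.5)/4-.5,z)
S=lambda u,v,z:onz(s,260+(u+.5)/4-.5,215+(v+.5)/4-.5,z)
P=lambda n,p:print(n,np.round(p,1))
A=T(55,155,12);B=T(80,402,12);C=T(672,325,12)
for n,p in zip("ABC",(A,B,C)):P("top "+n,p)
a=S(718,178,12);d=S(245,515,12);e=S(62,335,12)
for n,p in zip("ade",(a,d,e)):P("side "+n,p)
P("AB",np.linalg.norm(A-B));P("BC",np.linalg.norm(C-B));P("ad",np.linalg.norm(a-d))
print("y-dir ang",np.degrees(np.arctan2(*(B-C)[[1,0]])),np.degrees(np.arctan2(*(a-d)[[1,0]])), np.degrees(np.arctan2(*(A-B)[[1,0]]))+90)
P("rel pad",[T(351,229,55)]);P("rel pad side",[S(415,215,55)])
P("trig corners",[T(585,285,75),T(697,266,85)])
P("blank",[T(x,y,32) for x,y in((146,209),(220,209),(218,328),(144,326))])
P("stop face",[T(108,215,42),T(124,345,42)])
P("nozzle",[T(510,70,175),T(740,45,175),T(750,190,175),T(525,215,175)])
P("pad black",[T(253,198,38),T(267,311,38)])
P("post front",[T(376,195,90),T(385,260,90)])
E
```

```text
top A [666.9 235.3  12. ]
top B [499.9 215.1  12. ]
top C [ 551.5 -178.4   12. ]
side a [667.2 236.6  12. ]
side d [ 722.1 -157.    12. ]
side e [ 559. -177.   12.]
AB 168.2
BC 396.8
ad 397.4
y-dir ang 97.47094536084356 97.93794210093998 96.91668669651675
rel pad [[608.2  34.7  55. ]]
rel pad side [[624.1  25.   55. ]]
trig corners [[ 568.4 -114.8   75. ]
 [ 579.  -185.    85. ]]
blank [[626.  170.8  32. ]
 [626.  121.9  32. ]
 [546.7 122.3  32. ]
 [548.  170.8  32. ]]
stop face [[620.  194.3  42. ]
 [534.1 182.2  42. ]]
nozzle [[ 681.5  -62.6  175. ]
 [ 697.1 -199.7  175. ]
 [ 609.2 -203.7  175. ]
 [ 594.   -70.9  175. ]]
pad black [[632.1  99.7  38. ]
 [557.   89.8  38. ]]
post front [[623.5  18.   90. ]
 [581.9  12.3  90. ]]
```

```bash
python3 - <<'E'
from h import *
c=load("top0")["pixels"]
def z(im,x0,x1,y0,y1,f,n):
    o=cv2.resize(im[y0:y1,x0:x1],None,fx=f,fy=f,interpolation=cv2.INTER_NEAREST)
    o=np.clip(o.astype(float)*1.8,0,255).astype(np.uint8)
    for x in range(x0,x1,5): cv2.line(o,((x-x0)*f,0),((x-x0)*f,6 if x%10 else 14),(0,255,255),1)
    for x in range(x0-x0%10+10,x1,10): cv2.putText(o,str(x),((x-x0)*f+2,24),0,.35,(0,255,255))
    for y in range(y0-y0%10+10,y1,10): cv2.putText(o,str(y),(0,(y-y0)*f+4),0,.35,(0,255,255)); cv2.line(o,(24,(y-y0)*f),(34,(y-y0)*f),(0,255,255),1)
    cv2.imwrite(f"pics/{n}.png",o)
z(c,210,310,165,235,8,"z3"); z(c,310,410,135,215,8-1,"z4")
E
```

```text
(no output)
```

View pics/z3.png

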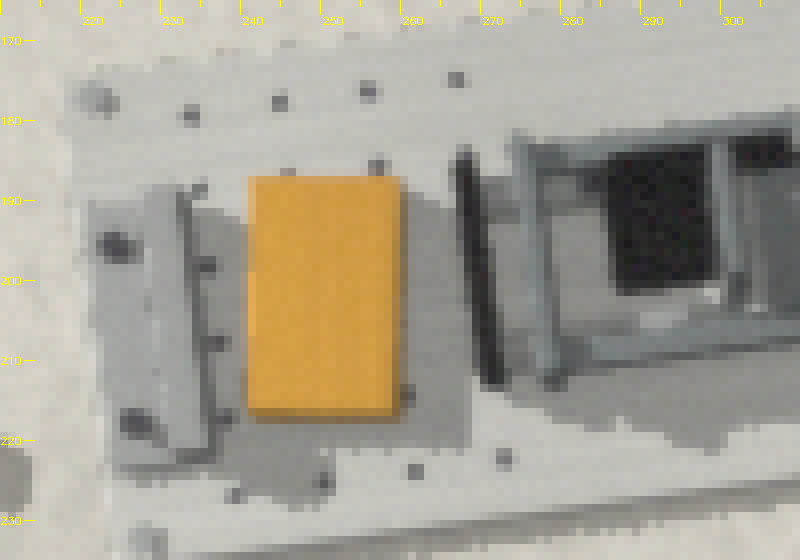

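View pics/z4.png

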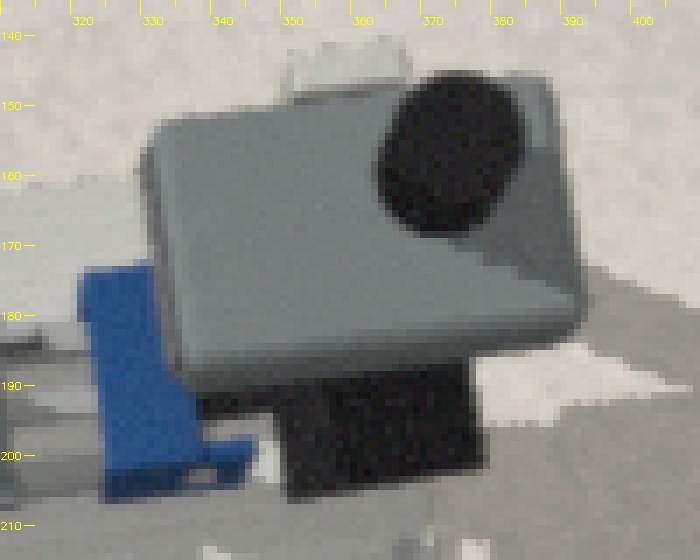

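```bash
python3 - <<'E'
from h import *
c=load("top0"); s=load("side0")
th=np.radians(7.5); ex=np.array([np.cos(th),np.sin(th)]); ey=np.array([-np.sin(th),np.cos(th)]); O=np.array([610,29])
def q(n,u,v,z):
    p=onz(c,u-.5,v-.5,z); r=p[:2]-O; print(n,np.round(p,1),"fix",np.round([r@ex,r@ey],1))
q("paddle near",351,206.5,68);q("paddle tip",378.7,201.7,88)
q("noz bottom",340,191,128);q("noz bottom",385,184.5,128)
q("pad end",267.5,184,40);q("pad end",271.7,213,40)
q("jawplate",274.5,182,55);q("jawplate",279,213.5,55)
q("relpad nx",287,202,55);q("relpad ny",298.5,201,55);q("relpad +x+y",285.5,184,55)
q("postbottom",300,183,90);q("post",302,203,90)
q("stop +x",232,188.5,42);q("stop -x",235.5,222,42)
q("house",321,174,112); q("house",325,206,100)
q("blue",324.5,203,112)
E
```

```text
paddle near [ 569.2 -114.5   68. ] fix [ -59.2 -136.9]
paddle tip [ 578.3 -182.8   88. ] fix [ -59.  -205.8]
noz bottom [598.  -82.5 128. ] fix [ -26.5 -109. ]
noz bottom [ 614.3 -193.2  128. ] fix [ -24.7 -220.8]
pad end [633.4 101.9  40. ] fix [32.7 69.2]
pad end [556.4  90.1  40. ] fix [-45.1  67.6]
jawplate [635.6  82.5  55. ] fix [32.4 49.7]
jawplate [552.9  70.2  55. ] fix [-51.2  48.3]
relpad nx [583.   49.8  55. ] fix [-24.1  24.1]
relpad ny [585.6  20.1  55. ] fix [-25.4  -5.7]
relpad +x+y [630.3  53.9  55. ] fix [23.4 22.1]
postbottom [625.7  15.8  90. ] fix [ 13.9 -15.1]
post [574.5  10.7  90. ] fix [-37.5 -13.5]
stop +x [621.  194.6  42. ] fix [ 32.5 162.8]
stop -x [532.5 183.8  42. ] fix [-56.6 163.6]
house [644.  -36.7 112. ] fix [ 25.1 -69.6]
house [565.3 -46.7 100. ] fix [-54.2 -69.3]
blue [570.9 -45.1 112. ] fix [-48.4 -68.4]
```

```bash
cat >> h.py <<'E'
from scipy.spatial.transform import Rotation as Ro
th=np.radians(7.5); ex=np.array([np.cos(th),np.sin(th),0]); ey=np.array([-np.sin(th),np.cos(th),0]); O=np.array([610,29,0.])
def F(x,y,z): return O+x*ex+y*ey+np.array([0,0,z])
def R0(s): return Ro.from_euler("xyz",s["eef_rot"])
def Rt(a): # lean a deg toward +ex
    zt=np.sin(np.radians(a))*ex-np.cos(np.radians(a))*np.array([0,0,1]); return Ro.from_matrix(np.c_[np.cross(ey,zt),ey,zt])
def go(p,R):
    s=manip.read_state(); d=(np.array(p)-s["eef_pos"])/1000; r=(R*R0(s).inv()).as_rotvec()/np.radians(120)
    print("shift",np.round(d,4),"turn",np.round(r,4))
E
python3 - <<'E'
from h import *
R=Rt(40); zt=R.as_matrix()[:,2]
pr=F(-34,-186,100); print("press",pr); ap=pr-60*zt; print("app",ap)
go(ap,R)
go(pr,R)
E
```

```text
press [ 600.56874647 -159.84663475  100.        ]
app [ 562.33143811 -164.8806719   145.96266659]
shift [ 0.3463 -0.6704 -0.0293] turn [-0.0454 -0.3342  0.2449]
shift [ 0.3846 -0.6654 -0.0753] turn [-0.0454 -0.3342  0.2449]
```

>>> {"api": "jog_arm", "payload": {
  "commands": [
    [0.03,-0.05,0.08,0,0,0.02,0],
    [0.06,-0.11,0.1,-0.005,-0.04,0.05,0],
    [0.1,-0.17,0.1,-0.01,-0.09,0.08,0],
    [0.14,-0.23,0.1,-0.02,-0.15,0.12,0],
    [0.18,-0.29,0.1,-0.03,-0.2,0.16,0],
    [0.21,-0.35,0.1,-0.04,-0.26,0.2,0],
    [0.25,-0.41,0.1,-0.045,-0.3,0.22,0],
    [0.28,-0.47,0.1,-0.045,-0.334,0.245,0],
    [0.3,-0.53,0.1,-0.045,-0.334,0.245,0],
    [0.32,-0.58,0.1,-0.045,-0.334,0.245,0]
  ],
  "grip_force": 30
}}

```text
clock: 1.35
eef_pos: [493.2, 22.6, 274.8]
eef_rot: [3.14, 0.698, -3.01]
wrist_force: [1.6, 1.2, -0.0]
finger_gap: 0.7
```

```bash
python3 - <<'E'
from h import *
R=Rt(40); zt=R.as_matrix()[:,2]
go(F(-34,-186,100)-60*zt,R); go(F(-34,-186,100),R); print(manip.read_state())
E
```

```text
shift [ 0.0692 -0.1875 -0.1289] turn [-0.0006  0.0001 -0.0007]
shift [ 0.1074 -0.1824 -0.1748] turn [-0.0006  0.0001 -0.0007]
{'clock': 1.35, 'joints': array([-0.13211991, -0.32086127,  2.06836843,  0.25631172,  0.72963707,
       -1.96747387]), 'qd': array([-1.46515012,  0.42215401, -0.27483834,  1.38527562,  0.05506224,
       -2.18308007]), 'effort': array([ 11.2376833 , -23.85060668, -34.55206633,  -2.65753359,
        -1.87182426,   4.59584624]), 'eef_pos': array([493.17220804,  22.58271696, 274.81796332]), 'eef_rot': array([ 3.14000907,  0.69848023, -3.01025611]), 'wrist_force': array([ 1.61047072,  1.16189026, -0.0474558 ]), 'moment': array([0.00431575, 0.2992605 , 0.01283405]), 'finger_gap': 0.7353341366290193}
```

>>> {"api": "jog_arm", "payload": {
  "commands": [
    [0,0,0,0,0,0,0],
    [0,0,0,0,0,0,0],
    [0,0,0,0,0,0,0],
    [0,0,0,0,0,0,0],
    [0,0,0,0,0,0,0],
    [0,0,0,0,0,0,0],
    [0,0,0,0,0,0,0],
    [0,0,0,0,0,0,0],
    [0,0,0,0,0,0,0],
    [0,0,0,0,0,0,0]
  ]
}}

```text
clock: 2.6
eef_pos: [492.9, 24.2, 274.5]
eef_rot: [3.139, 0.696, -3.011]
wrist_force: [0.2, -0.1, -0.6]
finger_gap: 0.6
```

```bash
python3 - <<'E'
from h import *
R=Rt(40); zt=R.as_matrix()[:,2]
go(F(-34,-186,100)-60*zt,R); go(F(-34,-186,100),R); s=manip.read_state(); print(s["joints"],s["wrist_force"],s["eef_pos"])
E
```

```text
shift [ 0.0694 -0.1891 -0.1285] turn [-0.0007 -0.0009 -0.0005]
shift [ 0.1076 -0.184  -0.1745] turn [-0.0007 -0.0009 -0.0005]
[-0.12666693 -0.32029055  2.06790438  0.25051772  0.73009175 -1.95839171] [ 0.2234768  -0.07126531 -0.56575905] [492.93719673  24.17837459 274.46082034]
```

>>> {"api": "jog_arm", "payload": {
  "commands": [
    [0.01,-0.03,0,0,0,0,0],
    [0.02,-0.07,-0.01,0,0,0,0],
    [0.04,-0.11,-0.03,0,0,0,0],
    [0.05,-0.15,-0.06,0,0,0,0],
    [0.06,-0.18,-0.09,0,0,0,0],
    [0.069,-0.189,-0.12,0,0,0,0],
    [0.069,-0.189,-0.128,0,0,0,0],
    [0.069,-0.189,-0.128,0,0,0,0],
    [0.069,-0.189,-0.128,0,0,0,0],
    [0.069,-0.189,-0.128,0,0,0,0]
  ]
}}

```text
clock: 3.85
eef_pos: [573.7, -145.2, 165.9]
eef_rot: [-3.129, 0.654, -3.039]
wrist_force: [-0.4, -1.2, -0.1]
finger_gap: 0.5
```

```bash
python3 - <<'E'
from h import *
R=Rt(40)
go(F(-34,-186,100),R); s=manip.read_state(); print(s["joints"],s["wrist_force"],s["eef_pos"])
for n in("top","side"):
    c=snap(n,n+"1"); x0,y0=(280,120) if n=="top" else (210,180)
    im=c["pixels"][y0:y0+130,x0:x0+180]; cv2.imwrite(f"pics/{n}1z.png",cv2.resize(im,None,fx=4,fy=4,interpolation=cv2.INTER_CUBIC))
E
```

```text
shift [ 0.0269 -0.0147 -0.0659] turn [ 0.007  -0.0203  0.0174]
[-0.47488411  0.09679099  1.94406436  0.59670175  0.60934614 -2.55390817] [-0.35445019 -1.1553129  -0.09803558] [ 573.69732856 -145.19225974  165.94400454]
```

View pics/top1z.png

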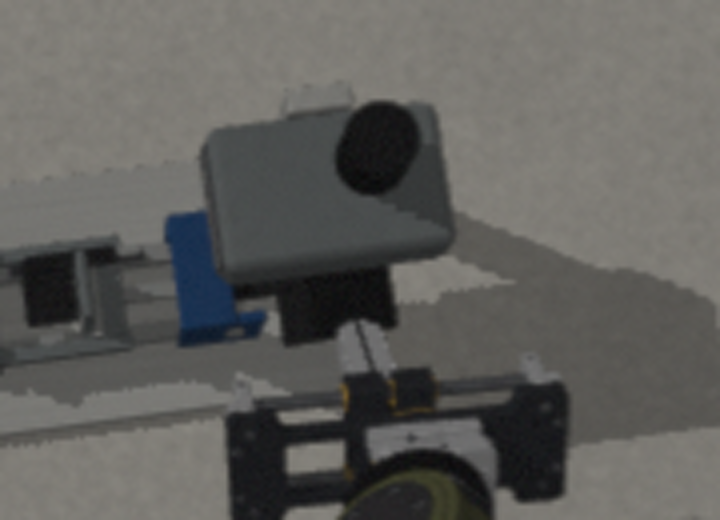

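View pics/side1z.png

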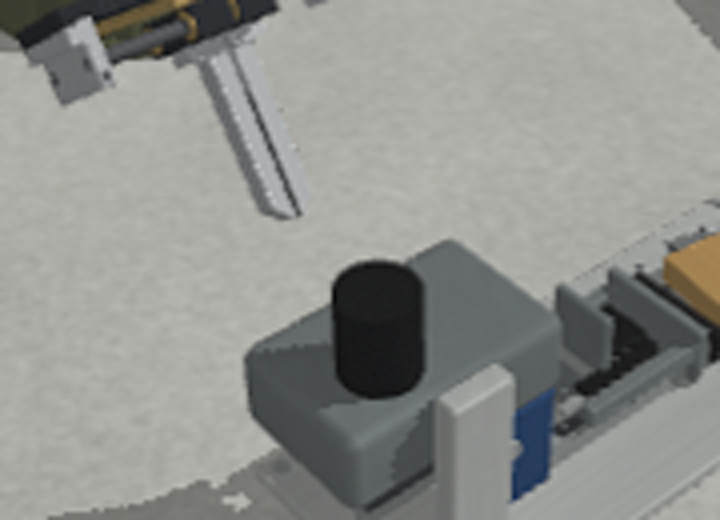

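The picture shows the paddle's free part (in front of the nozzle) and closed fingertips at top1z (360,325), short of the paddle. Joint 6 has reached its range end, so I'll turn the tool 180° about its own axis, which gives the same finger geometry, after backing off.

>>> {"api": "jog_arm", "payload": {
  "commands": [
    [-0.02,0,0.02,0.0531,0.007,-0.0639,0],
    [-0.04,0,0.04,0.1062,0.014,-0.1278,0],
    [-0.06,0,0.05,0.1593,0.021,-0.1917,0],
    [-0.06,0,0.05,0.2124,0.028,-0.2556,0],
    [-0.06,0,0.05,0.2655,0.035,-0.3195,0],
    [-0.06,0,0.05,0.3186,0.042,-0.3834,0],
    [-0.06,0,0.05,0.3717,0.049,-0.4473,0],
    [-0.06,0,0.05,0.4248,0.056,-0.5112,0],
    [-0.06,0,0.05,0.4779,0.063,-0.5751,0],
    [-0.06,0,0.05,0.531,0.07,-0.639,0]
  ]
}}

```text
clock: 5.2
eef_pos: [513.6, -145.2, 215.2]
eef_rot: [2.48, -0.165, 1.573]
wrist_force: [0.3, 0.1, 0.7]
finger_gap: 0.5
```

```bash
cat >> h.py <<'E'
def Rf(a): return Rt(a)*Ro.from_euler("z",180,degrees=True)
E
python3 - <<'E'
from h import *
R=Rf(40); zt=R.as_matrix()[:,2]
go(F(-34,-186,100)-60*zt,R); s=manip.read_state(); print(s["joints"],s["wrist_force"],s["eef_pos"])
E
```

```text
shift [ 0.0487 -0.0197 -0.0692] turn [ 0.3945  0.0598 -0.5171]
[-0.60799854 -0.06850409  1.99802398  0.67007053  0.829723   -0.91969415] [0.31902677 0.0890748  0.72016249] [ 513.59515134 -145.19423991  215.21140425]
```

>>> {"api": "jog_arm", "payload": {
  "commands": [
    [0,0,0,0.049,0.0075,-0.0646,0],
    [0,0,0,0.0986,0.015,-0.1293,0],
    [0,0,0,0.148,0.0224,-0.194,0],
    [0,0,0,0.197,0.03,-0.2586,0],
    [0.01,0,0,0.2466,0.0374,-0.323,0],
    [0.01,-0.01,-0.01,0.296,0.045,-0.388,0],
    [0.02,-0.02,-0.02,0.345,0.0523,-0.4525,0],
    [0.03,-0.02,-0.04,0.3945,0.0598,-0.517,0],
    [0.049,-0.02,-0.069,0.3945,0.0598,-0.517,0],
    [0.049,-0.02,-0.069,0.3945,0.0598,-0.517,0]
  ]
}}

```text
clock: 6.45
eef_pos: [562.3, -164.5, 144.2]
eef_rot: [3.14, -0.696, 0.137]
wrist_force: [0.1, -0.9, -0.3]
finger_gap: 0.3
```

```bash
python3 - <<'E'
from h import *
R=Rf(40); zt=R.as_matrix()[:,2]
go(F(-34,-186,100),R); s=manip.read_state(); print(s["joints"],s["wrist_force"],s["eef_pos"])
E
```

```text
shift [ 0.0383  0.0047 -0.0442] turn [ 0.0007 -0.0011 -0.0027]
[-0.56145238  0.12913118  1.98713725  0.7976539   0.61210429  0.30025083] [ 0.1072694  -0.87289602 -0.28855224] [ 562.30019137 -164.52331969  144.17008373]
```

>>> {"api": "jog_arm", "payload": {
  "commands": [
    [0.015,0.002,-0.015,0,0,0,0],
    [0.03,0.004,-0.034,0,0,0,0],
    [0.038,0.005,-0.044,0,0,0,0],
    [0.038,0.005,-0.05,0,0,0,0],
    [0.038,0.005,-0.058,0,0,0,0],
    [0.038,0.005,-0.066,0,0,0,0],
    [0.038,0.005,-0.074,0,0,0,0],
    [0.038,0.005,-0.082,0,0,0,0],
    [0.038,0.005,-0.09,0,0,0,0],
    [0.038,0.005,-0.09,0,0,0,0]
  ]
}}

```text
clock: 7.7
eef_pos: [600.6, -160.2, 55.5]
eef_rot: [3.138, -0.698, 0.138]
wrist_force: [0.3, -1.4, 3.1]
finger_gap: 0.7
```

```bash
cat > pic.py <<'E'
from h import *
import sys
s=manip.read_state(); print(s["joints"].round(2),s["wrist_force"].round(1),s["eef_pos"].round(1))
c=snap("top","t"+sys.argv[1]); im=c["pixels"][140:230,210:400]; cv2.imwrite(f"pics/t{sys.argv[1]}z.png",np.clip(1.6*cv2.resize(im,None,fx=4,fy=4,interpolation=cv2.INTER_CUBIC).astype(float),0,255).astype(np.uint8))
E
python3 pic.py 2
```

```text
[-0.51  0.35  1.96  1.06  0.45  0.03] [ 0.3 -1.4  3.1] [ 600.6 -160.2   55.5]
```

View pics/t2z.png

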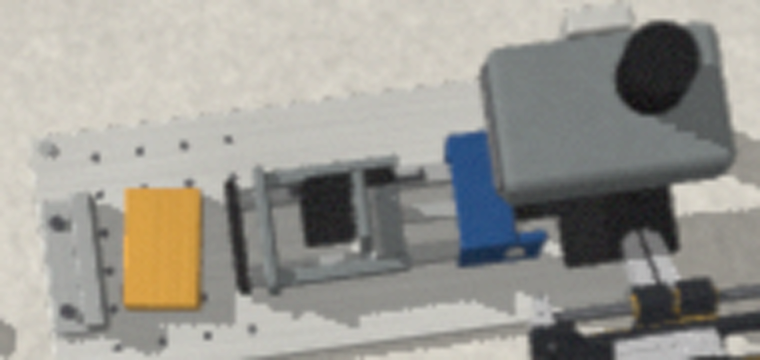

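```bash
python3 - <<'E'
from h import *
c=load("t2"); s=manip.read_state(); print("tcp px",proj(c,s["eef_pos"]), (proj(c,s["eef_pos"])-[210,140])*4)
x0,y0=310,150
for n,t in(("a","top0"),("b","t2")):
    c=load(t); o=np.clip(1.8*cv2.resize(c["pixels"][y0:y0+70,x0:x0+80],None,fx=8,fy=8,interpolation=cv2.INTER_NEAREST).astype(float),0,255).astype(np.uint8)
    cv2.imwrite(f"pics/q{n}.png",o)
c=snap("side","s2"); o=cv2.resize(c["pixels"][180:310,210:390],None,fx=4,fy=4,interpolation=cv2.INTER_CUBIC); cv2.imwrite("pics/s2z.png",o)
E
```

```text
tcp px [367.56537207 194.76154869] [630.2614883  219.04619477]
```

View pics/qb.png

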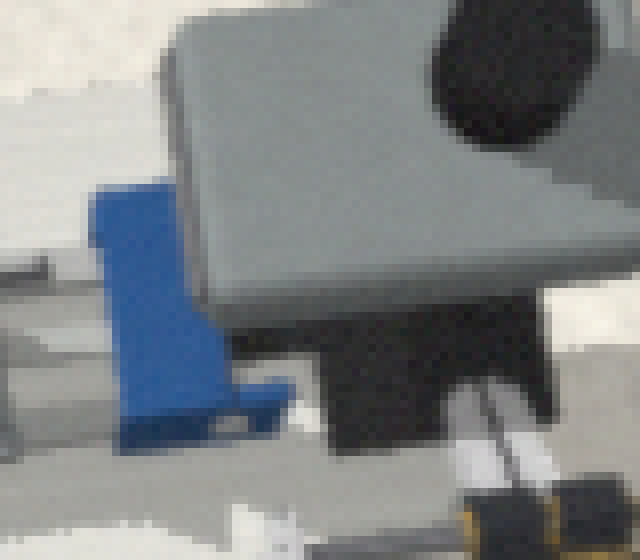

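View pics/qa.png

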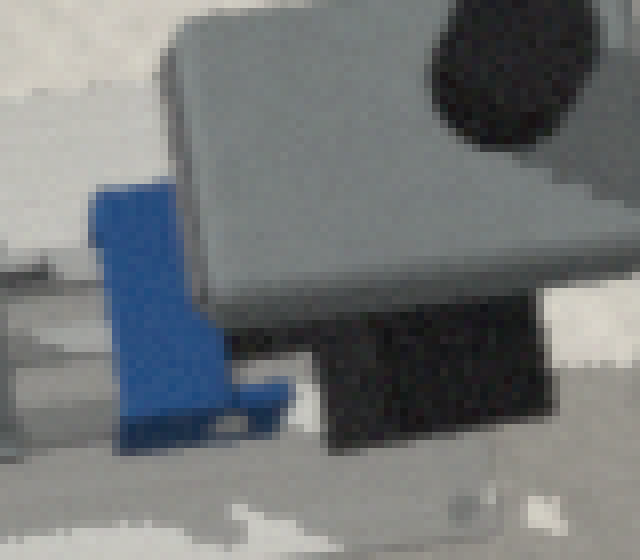

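View pics/s2z.png

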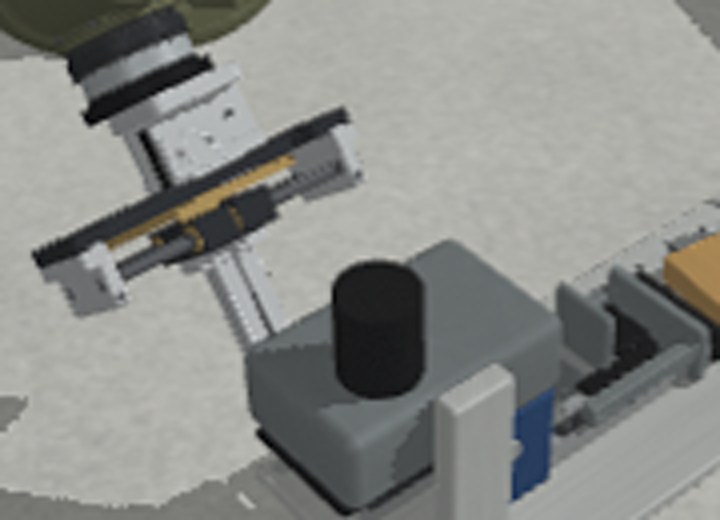

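```bash
python3 - <<'E'
from h import *
for n,x0,y0 in(("top",280,120),("side",210,180)):
    c=load(n+"1"); p=proj(c,[573.7,-145.2,165.9]); print(n,p,(p-[x0,y0])*4)
c=load("s2"); p=proj(c,manip.read_state()["eef_pos"]); print((p-[210,180])*4)
E
```

```text
top [367.11946997 197.61586011] [348.4778799  310.46344043]
side [287.0948881  246.61975549] [308.37955241 266.47902196]
[318.47396031 454.23242722]
```

```bash
python3 - <<'E'
from h import *
p=np.array([573.7,-145.2,165.9]); zt=Ro.from_euler("xyz",[-3.129,.654,-3.039]).as_matrix()[:,2]; print(zt)
for n,x0,y0 in(("top",280,120),("side",210,180)):
    c=load(n+"1")
    for d in(0,20,40,97): print(n,d,((proj(c,p-d*zt)-[x0,y0])*4).round(0))
# check side calibration with known: bench objects: tray/mouse/ base corners in both
t=load("top0");s=load("side0")
print(onz(t,463,270,30),onz(s,155,298,30)); print(onz(t,124,185,150),onz(s,490,180,150))
E
python3 - <<'E'
import sys; sys.path.insert(0,'.')
E
```

```text
[ 0.60640873  0.04977339 -0.79359376]
top 0 [348. 310.]
top 20 [354. 326.]
top 40 [359. 343.]
top 97 [376. 392.]
side 0 [308. 266.]
side 20 [294. 231.]
side 40 [279. 196.]
side 97 [237.  94.]
[ 406.55473655 -410.31489215   30.        ] [ 425.94672966 -411.93831766   30.        ]
[607.30662158 437.5334033  150.        ] [614.06205206 439.91535179 150.        ]
```

```bash
python3 - <<'E'
from h import *
def tri(a,u,b,v):
    o1,d1=ray(a,*u);o2,d2=ray(b,*v); k=np.linalg.lstsq(np.c_[d1,-d2],o2-o1,rcond=None)[0]; p,q=o1+k[0]*d1,o2+k[1]*d2; return (p+q)/2,np.linalg.norm(p-q)
t=load("top1");s=load("side1")
print("tip",tri(t,(370,200.5),s,(282.5,233.5)))
t=load("top0");s=load("side0")
print("corner +x+y",tri(t,(218.4,173.5),s,(439.1,259.2)))
print("bottle top",tri(t,(121,184.5),s,(489,179)))
print("nozzle cyl top",tri(t,(374.5,157),s,(304,249)))
c=load("side0"); cv2.imwrite("pics/s0a.png",cv2.resize(c["pixels"][0:120,340:500],None,fx=5,fy=5))
st=[216,505.5,175.3]; print((proj(c,st)-[340,0])*5); print(proj(load("top0"),st))
E
```

```text
tip (array([ 561.96603151, -148.0425851 ,  194.57276614]), np.float64(0.29790891283865295))
corner +x+y (array([667.05304197, 235.80074585,  11.89407754]), np.float64(1.314157321751325))
bottle top (array([608.21788929, 444.70358387, 148.5710445 ]), np.float64(1.7413965374415856))
nozzle cyl top (array([ 657.36553601, -154.73290628,  225.41065387]), np.float64(2.9287582092949624))
[340.12792525 556.37521953]
[ 83.16925864 352.31154294]
```

View pics/s0a.png

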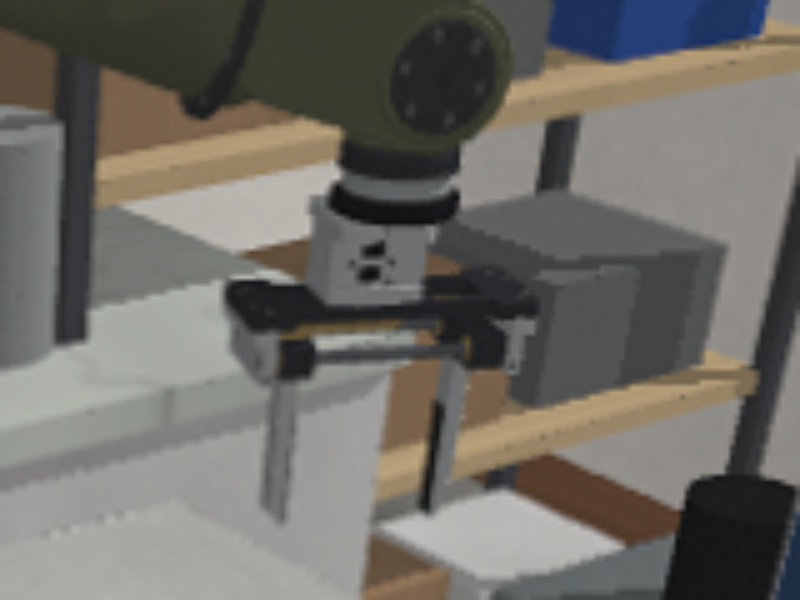

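Triangulating the fingertip from both views puts the real tip about 30 mm behind the reported TCP along the tool axis. The same cameras give the plate corner at z=11.9, so I trust them. It also explains why that press only used up the idle third of the stroke. I'll correct for this by reaching 30 mm further.

>>> {"api": "jog_arm", "payload": {
  "commands": [
    [0,0,0.015,0,0,0,0],
    [0,0,0.025,0,0,0,0],
    [0.01,0.0015,0.025,0,0,0,0],
    [0.019,0.0025,0.022,0,0,0,0],
    [0.019,0.0025,0.012,0,0,0,0],
    [0.019,0.0025,0.002,0,0,0,0],
    [0.019,0.0025,-0.008,0,0,0,0],
    [0.019,0.0025,-0.018,0,0,0,0],
    [0.019,0.0025,-0.027,0,0,0,0],
    [0.019,0.0025,-0.027,0,0,0,0]
  ]
}}

```text
clock: 9.05
eef_pos: [620.0, -157.5, 28.1]
eef_rot: [3.138, -0.698, 0.138]
wrist_force: [1.4, -0.6, 3.0]
finger_gap: 0.4
```

```bash
python3 pic.py 3
```

```text
[-0.48  0.44  1.93  1.15  0.42 -0.05] [ 1.4 -0.6  3. ] [ 620.  -157.5   28.1]
```

View pics/t3z.png

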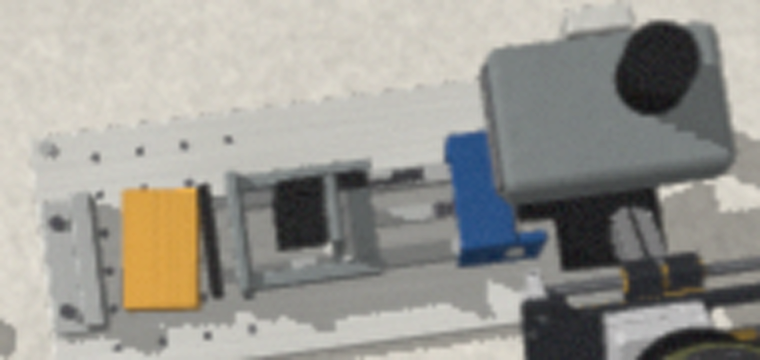

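>>> {"api": "jog_arm", "payload": {
  "commands": [
    [0,0,0.015,0,0,0,0],
    [0,0,0.03,0,0,0,0],
    [0,0,0.045,0,0,0,0],
    [0,0,0.048,0,0,0,0],
    [0,0,0.042,0,0,0,0],
    [0,0,0.032,0,0,0,0],
    [0,0,0.022,0,0,0,0],
    [0,0,0.012,0,0,0,0],
    [0,0,0.003,0,0,0,0],
    [0,0,0.001,0,0,0,0]
  ]
}}

```text
clock: 10.35
eef_pos: [619.7, -157.6, 29.0]
eef_rot: [3.138, -0.698, 0.138]
wrist_force: [0.2, 2.1, 6.4]
finger_gap: 0.4
```

```bash
python3 pic.py 4
```

```text
[-0.48  0.43  1.93  1.15  0.42 -0.04] [0.2 2.1 6.4] [ 619.7 -157.6   29. ]
```

View pics/t4z.png

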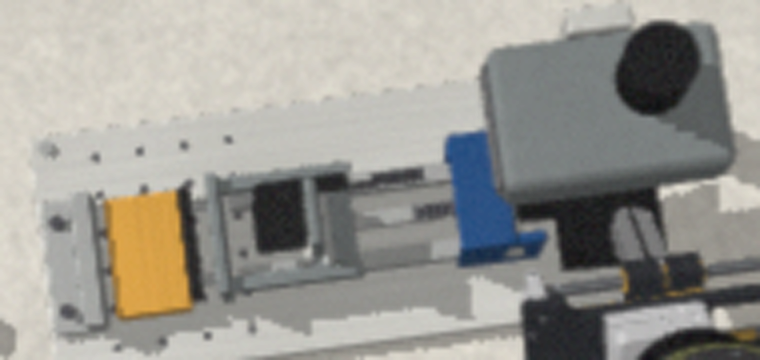

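Stroke 2 moved the jaw about 13 mm. The blank now lies along the pad with roughly 7 mm left to the stop (t4z (93→106, 200)). Next I'll do a third stroke, stopping short to check the force.

>>> {"api": "jog_arm", "payload": {
  "commands": [
    [0,0,0.015,0,0,0,0],
    [0,0,0.03,0,0,0,0],
    [0,0,0.045,0,0,0,0],
    [0,0,0.048,0,0,0,0],
    [0,0,0.042,0,0,0,0],
    [0,0,0.032,0,0,0,0],
    [0,0,0.022,0,0,0,0],
    [0,0,0.015,0,0,0,0],
    [0,0,0.01,0,0,0,0],
    [0,0,0.009,0,0,0,0]
  ]
}}

```text
clock: 11.65
eef_pos: [619.7, -158.2, 38.0]
eef_rot: [3.137, -0.698, 0.137]
wrist_force: [1.6, -1.7, 5.7]
finger_gap: 0.7
```

```bash
python3 pic.py 5
```

```text
[-0.48  0.42  1.92  1.11  0.43 -0.  ] [ 1.6 -1.7  5.7] [ 619.7 -158.2   38. ]
```

View pics/t5z.png

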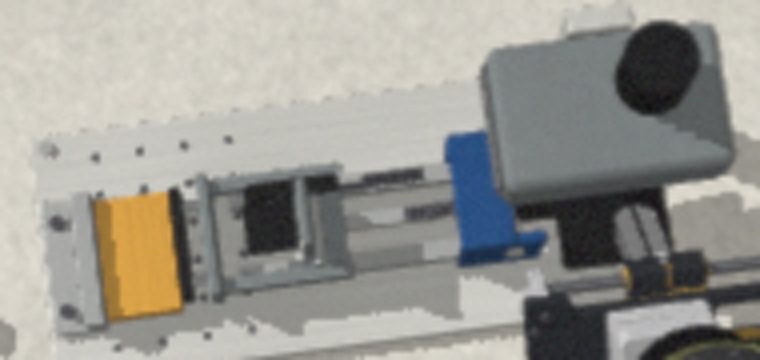

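>>> {"api": "jog_arm", "payload": {
  "commands": [
    [0,0,-0.001,0,0,0,0],
    [0,0,-0.002,0,0,0,0],
    [0,0,-0.003,0,0,0,0],
    [0,0,-0.004,0,0,0,0],
    [0,0,-0.005,0,0,0,0],
    [0,0,-0.006,0,0,0,0],
    [0,0,-0.007,0,0,0,0],
    [0,0,-0.007,0,0,0,0],
    [0,0,-0.007,0,0,0,0],
    [0,0,-0.007,0,0,0,0]
  ]
}}

```text
clock: 12.95
eef_pos: [619.8, -157.6, 32.2]
eef_rot: [3.137, -0.699, 0.138]
wrist_force: [-0.7, -1.4, 7.6]
finger_gap: 0.5
```

```bash
python3 pic.py 6
```

```text
[-0.48  0.43  1.93  1.14  0.42 -0.03] [-0.7 -1.4  7.6] [ 619.8 -157.6   32.2]
```

View pics/t6z.png

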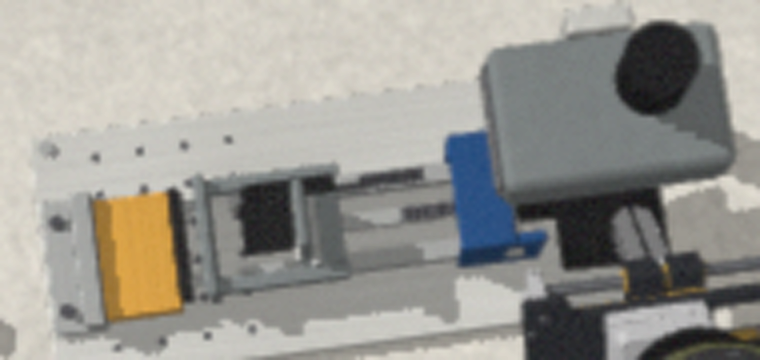

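>>> {"api": "jog_arm", "payload": {
  "commands": [
    [0,0,-0.001,0,0,0,0],
    [0,0,-0.002,0,0,0,0],
    [0,0,-0.003,0,0,0,0],
    [0,0,-0.004,0,0,0,0],
    [0,0,-0.005,0,0,0,0],
    [0,0,-0.005,0,0,0,0],
    [0,0,-0.005,0,0,0,0],
    [0,0,-0.005,0,0,0,0],
    [0,0,-0.005,0,0,0,0],
    [0,0,-0.005,0,0,0,0]
  ]
}}

```text
clock: 14.25
eef_pos: [619.8, -157.0, 27.3]
eef_rot: [3.139, -0.699, 0.139]
wrist_force: [-2.1, 1.9, 11.1]
finger_gap: 0.4
```

```bash
python3 pic.py 7
```

```text
[-0.48  0.44  1.93  1.16  0.42 -0.06] [-2.1  1.9 11.1] [ 619.8 -157.    27.3]
```

View pics/t7z.png

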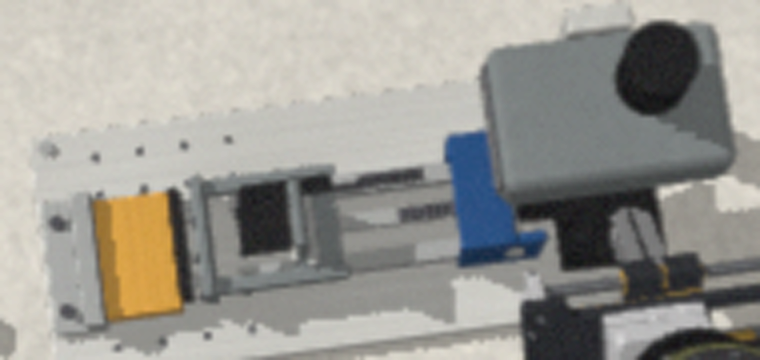

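>>> {"api": "jog_arm", "payload": {
  "commands": [
    [0,0,0.015,0,0,0,0],
    [0,0,0.03,0,0,0,0],
    [0,0,0.045,0,0,0,0],
    [0,0,0.05,0,0,0,0],
    [0,0,0.05,0,0,0,0],
    [0,0,0.042,0,0,0,0],
    [0,0,0.034,0,0,0,0],
    [0,0,0.028,0,0,0,0],
    [0,0,0.024,0,0,0,0],
    [0,0,0.024,0,0,0,0]
  ]
}}

```text
clock: 15.55
eef_pos: [619.9, -158.6, 50.8]
eef_rot: [3.136, -0.699, 0.138]
wrist_force: [-0.8, -4.5, 6.4]
finger_gap: 0.6
```

```bash
python3 pic.py 8
```

```text
[-0.48  0.39  1.92  1.06  0.44  0.06] [-0.8 -4.5  6.4] [ 619.9 -158.6   50.8]
```

View pics/t8z.png

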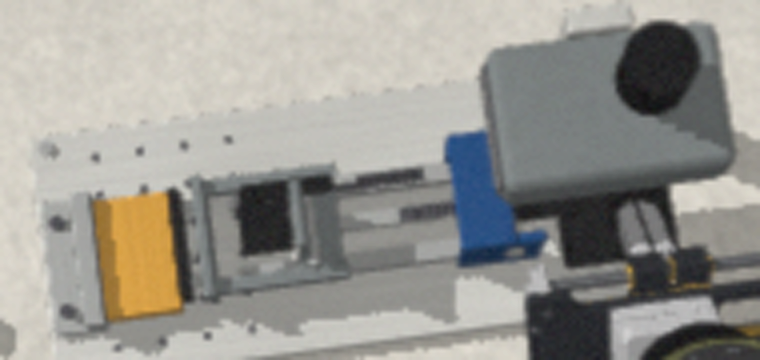

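>>> {"api": "jog_arm", "payload": {
  "commands": [
    [0,0,-0.001,0,0,0,0],
    [0,0,-0.002,0,0,0,0],
    [0,0,-0.003,0,0,0,0],
    [0,0,-0.004,0,0,0,0],
    [0,0,-0.005,0,0,0,0],
    [0,0,-0.006,0,0,0,0],
    [0,0,-0.007,0,0,0,0],
    [0,0,-0.008,0,0,0,0],
    [0,0,-0.008,0,0,0,0],
    [0,0,-0.008,0,0,0,0]
  ]
}}

```text
clock: 16.85
eef_pos: [620.1, -158.8, 43.3]
eef_rot: [3.135, -0.699, 0.138]
wrist_force: [-1.5, -5.6, 8.8]
finger_gap: 0.5
```

>>> {"api": "jog_arm", "payload": {
  "commands": [
    [0,0,-0.001,0,0,0,0],
    [0,0,-0.002,0,0,0,0],
    [0,0,-0.003,0,0,0,0],
    [0,0,-0.004,0,0,0,0],
    [0,0,-0.005,0,0,0,0],
    [0,0,-0.006,0,0,0,0],
    [0,0,-0.007,0,0,0,0],
    [0,0,-0.007,0,0,0,0],
    [0,0,-0.007,0,0,0,0],
    [0,0,-0.007,0,0,0,0]
  ]
}}

```text
clock: 18.1
eef_pos: [620.0, -158.1, 36.1]
eef_rot: [3.137, -0.699, 0.138]
wrist_force: [1.1, -2.3, 7.0]
finger_gap: 0.8
```

```bash
python3 pic.py 9
```

```text
[-0.48  0.42  1.92  1.12  0.42 -0.01] [ 1.1 -2.3  7. ] [ 620.  -158.1   36.1]
```

View pics/t9z.png

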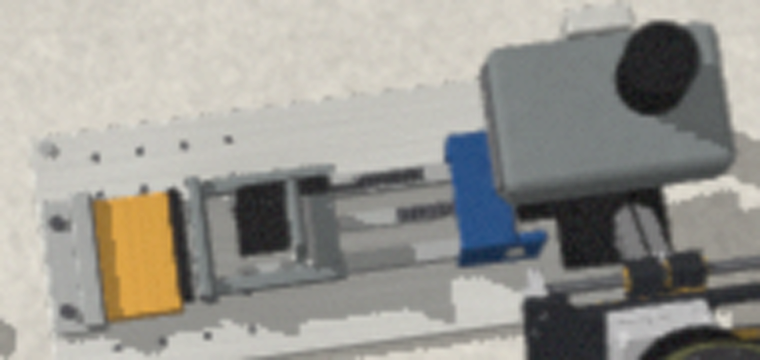

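>>> {"api": "jog_arm", "payload": {
  "commands": [
    [0,0,-0.001,0,0,0,0],
    [0,0,-0.002,0,0,0,0],
    [0,0,-0.003,0,0,0,0],
    [0,0,-0.004,0,0,0,0],
    [0,0,-0.005,0,0,0,0],
    [0,0,-0.006,0,0,0,0],
    [0,0,-0.006,0,0,0,0],
    [0,0,-0.006,0,0,0,0],
    [0,0,-0.006,0,0,0,0],
    [0,0,-0.006,0,0,0,0]
  ]
}}

```text
clock: 19.4
eef_pos: [620.1, -157.5, 30.4]
eef_rot: [3.138, -0.699, 0.139]
wrist_force: [-2.2, 1.3, 12.0]
finger_gap: 0.1
```

>>> {"api": "jog_arm", "payload": {
  "commands": [
    [0,0,-0.001,0,0,0,0],
    [0,0,-0.002,0,0,0,0],
    [0,0,-0.003,0,0,0,0],
    [0,0,-0.004,0,0,0,0],
    [0,0,-0.004,0,0,0,0],
    [0,0,-0.004,0,0,0,0],
    [0,0,-0.004,0,0,0,0],
    [0,0,-0.004,0,0,0,0],
    [0,0,-0.004,0,0,0,0],
    [0,0,-0.004,0,0,0,0]
  ]
}}

```text
clock: 20.65
eef_pos: [620.2, -156.9, 26.5]
eef_rot: [3.139, -0.7, 0.139]
wrist_force: [-3.1, 4.4, 14.4]
finger_gap: 0.5
```

```bash
python3 pic.py 10
```

```text
[-0.48  0.44  1.93  1.17  0.42 -0.06] [-3.1  4.4 14.4] [ 620.2 -156.9   26.5]
```

View pics/t10z.png

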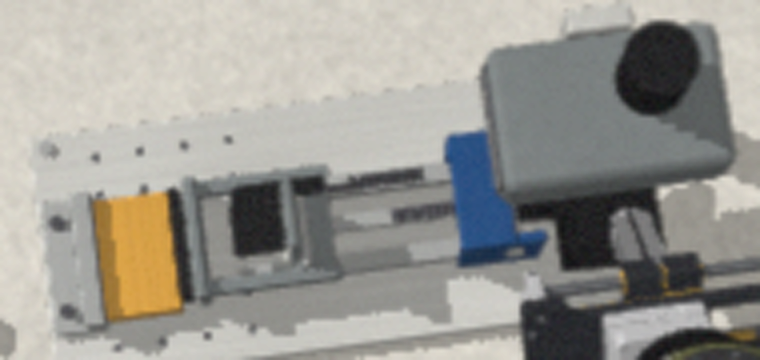

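Trigger force is 14.4 N, the blank is flush and the pad spring is compressed by about 9–10 mm. I'll let the trigger rise and back out.

>>> {"api": "jog_arm", "payload": {
  "commands": [
    [0,0,0.015,0,0,0,0],
    [0,0,0.035,0,0,0,0],
    [0,0,0.05,0,0,0,0],
    [-0.025,-0.003,0.06,0,0,0,0],
    [-0.055,-0.007,0.09,0,0,0,0],
    [-0.08,-0.01,0.13,0,0,0,0],
    [-0.1,-0.01,0.17,0,0,0,0],
    [-0.1,0.0,0.2,0,0,0,0],
    [-0.1,0.02,0.22,0,0,0,0],
    [-0.1,0.05,0.23,0,0,0,0]
  ]
}}

```text
clock: 21.95
eef_pos: [519.6, -107.2, 256.1]
eef_rot: [3.138, -0.698, 0.137]
wrist_force: [-1.0, 0.3, -0.3]
finger_gap: 0.3
```

```bash
python3 pic.py 11; python3 - <<'E'
from h import *
s=manip.read_state()
zt=np.array([0,0,-1.]); R=Ro.from_matrix(np.c_[np.cross(ex,zt),ex,zt])
print(R.as_euler("xyz"))
go(F(-10,45,120),R)
E
```

```text
[-0.49 -0.17  1.99  0.55  0.79  0.66] [-1.   0.3 -0.3] [ 519.6 -107.2  256.1]
[3.14159265 0.         1.70169602]
shift [ 0.0747  0.1771 -0.137 ] turn [-0.2926  0.2248  0.7135]
```

View pics/t11z.png

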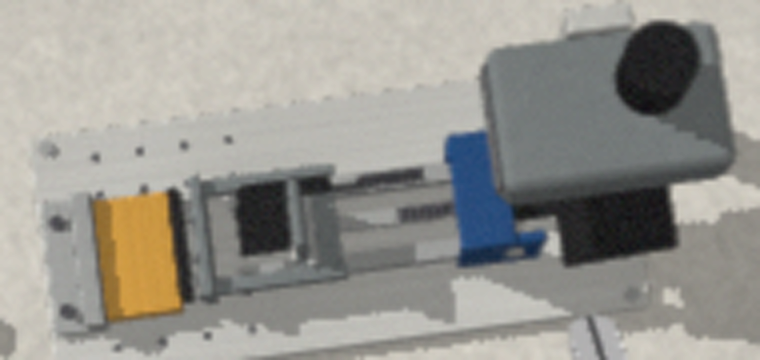

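```bash
python3 - <<'E'
from h import *
for t in("top0","t11","t10"):
    c=load(t); g=cv2.cvtColor(c["pixels"],cv2.COLOR_BGR2GRAY).astype(int)
    for r in(196,204): print(t,r,245,list(g[r,245:305]))
E
```

```text
top0 196 245 [np.int64(91), np.int64(92), np.int64(93), np.int64(90), np.int64(90), np.int64(89), np.int64(90), np.int64(88), np.int64(89), np.int64(89), np.int64(89), np.int64(89), np.int64(88), np.int64(87), np.int64(76), np.int64(61), np.int64(75), np.int64(77), np.int64(79), np.int64(78), np.int64(77), np.int64(74), np.int64(60), np.int64(31), np.int64(22), np.int64(27), np.int64(53), np.int64(76), np.int64(77), np.int64(76), np.int64(76), np.int64(72), np.int64(66), np.int64(54), np.int64(76), np.int64(79), np.int64(77), np.int64(77), np.int64(79), np.int64(78), np.int64(71), np.int64(40), np.int64(21), np.int64(21), np.int64(21), np.int64(25), np.int64(23), np.int64(21), np.int64(24), np.int64(20), np.int64(25), np.int64(19), np.int64(24), np.int64(27), np.int64(39), np.int64(63), np.int64(70), np.int64(61), np.int64(55), np.int64(60)]
top0 204 245 [np.int64(92), np.int64(90), np.int64(91), np.int64(90), np.int64(89), np.int64(92), np.int64(90), np.int64(89), np.int64(90), np.int64(90), np.int64(92), np.int64(91), np.int64(89), np.int64(86), np.int64(74), np.int64(67), np.int64
[... 3336 characters left out ...]
np.int64(28), np.int64(32), np.int64(59), np.int64(83), np.int64(80), np.int64(65), np.int64(59), np.int64(89), np.int64(93), np.int64(93), np.int64(92), np.int64(94), np.int64(92), np.int64(88), np.int64(72), np.int64(61), np.int64(68), np.int64(85), np.int64(85), np.int64(86), np.int64(88), np.int64(87), np.int64(88), np.int64(88), np.int64(89), np.int64(97), np.int64(111), np.int64(84), np.int64(57), np.int64(52), np.int64(66), np.int64(79), np.int64(68), np.int64(59), np.int64(57), np.int64(59), np.int64(58), np.int64(58), np.int64(58), np.int64(69), np.int64(76), np.int64(75), np.int64(75), np.int64(75), np.int64(75), np.int64(74), np.int64(74), np.int64(75), np.int64(74), np.int64(76)]
```

```bash
python3 - <<'E'
from h import *
# distance between pad dark strip (z40) and the shaded edge of the jaw plate; in mm along ey, per row
def cen(g,a,b,base):
    w=np.clip(base-g[a:b],0,None); return (w*np.arange(a,b)).sum()/w.sum()
for t in("top0","t2","t7","t8","t10","t11"):
    c=load(t); g=cv2.cvtColor(c["pixels"],cv2.COLOR_BGR2GRAY).astype(float); D=[];L=[]
    for r in range(194,209):
        row=g[r]; base=np.median(row[245:275]); 
        i=250+np.argmin(row[250:276]); pc=cen(row,i-3,i+4,base*.9)
        j=i+4+np.argmin(row[i+4:i+12]); b=min(row[j-3],row[j+3]); 
        y0,y1,y2=row[j-1:j+2]; jc=j+(y0-y2)/(2*(y0-2*y1+y2)) if y0-2*y1+y2>0 else j
        p=onz(c,pc,r,40);q=onz(c,jc,r,50); D.append((p-q)@ey); L.append(p@ey-O@ey)
    print(t,"dist",np.median(D).round(2),np.std(D).round(2),"pad y",np.median(L).round(1))
E
```

```text
top0 dist 22.93 0.74 pad y 67.7
t2 dist 23.17 1.08 pad y 69.0
t7 dist 13.46 4.1 pad y 60.6
t8 dist 16.81 4.86 pad y 60.1
t10 dist 14.88 2.85 pad y 65.0
t11 dist 18.06 3.95 pad y 60.1
```

```bash
python3 - <<'E'
from h import *
for t,lo,hi in(("top0",262,276),("t2",262,276),("t6",248,260),("t7",248,260),("t8",248,260),("t9",248,260),("t10",248,260),("t11",248,260)):
    c=load(t); g=cv2.cvtColor(c["pixels"],cv2.COLOR_BGR2GRAY).astype(float); D=[];L=[]
    def sub(row,j):
        y0,y1,y2=row[j-1:j+2]; return j+(y0-y2)/(2*(y0-2*y1+y2))
    for r in range(194,210):
        row=g[r]; i=lo+np.argmin(row[lo:hi]); w=np.clip(60-row[i-3:i+4],0,None); pc=(w*np.arange(i-3,i+4)).sum()/w.sum()
        j=i+4+np.argmin(row[i+4:i+11])
        p=onz(c,pc,r,40);q=onz(c,sub(row,j),r,50); D.append((p-q)@ey); L.append(p@ey-O@ey)
    print(t,"dist",np.median(D).round(2),np.mean(D).round(2),np.std(D).round(2),"pad y",np.median(L).round(1))
E
```

```text
top0 dist 23.09 23.54 0.96 pad y 67.8
t2 dist 23.17 23.52 1.22 pad y 69.1
t6 dist 21.53 20.18 3.68 pad y 106.7
t7 dist 19.72 19.65 0.31 pad y 106.7
t8 dist 20.22 19.06 3.23 pad y 106.7
t9 dist 18.49 18.37 0.34 pad y 106.7
t10 dist 14.99 15.09 0.33 pad y 106.7
t11 dist 19.1 19.17 0.36 pad y 106.6
```

```bash
python3 - <<'E'
from h import *
ref=load("top0")
def edge(row,a,b,dark=True):  # 50% crossing from bright to dark going right
    seg=row[a:b]; lo=22; hi=np.median(row[a:a+3]); m=(lo+hi)/2
    k=np.where((seg[:-1]>m)&(seg[1:]<=m))[0]
    if len(k)==0: return np.nan
    k=k[0]; return a+k+(seg[k]-m)/(seg[k]-seg[k+1])
def prof(t,a,b,pa,pb):
    c=load(t); g=cv2.cvtColor(c["pixels"],cv2.COLOR_BGR2GRAY).astype(float); J=[];P=[]
    for r in range(190,200):
        x=edge(g[r],a,b); J.append((onz(c,x,r,55)[:2]-O[:2])@ey[:2])
    for r in range(192,208):
        i=pa+np.argmin(g[r][pa:pb]); w=np.clip(60-g[r][i-3:i+4],0,None); x=(w*np.arange(i-3,i+4)).sum()/w.sum()
        P.append((onz(c,x,r,40)[:2]-O[:2])@ey[:2])
    return np.nanmean(J),np.nanmean(P)
j0,p0=prof("top0",281,292,262,276); print("rest",j0,p0)
for t in("t2","t6","t7","t8","t9","t10","t11"):
    lo=(262,276) if t=="t2" else (248,260)
    j,p=prof(t,*((281,292) if t=="t2" else (264,274)),*lo); print(t,"jaw",(j-j0).round(2),"pad",(p-p0).round(2),"compress",(j-j0-p+p0).round(2))
E
```

```text
rest 24.344632068922113 67.76813072995692
t2 jaw 1.17 pad 1.28 compress -0.11
t6 jaw 41.32 pad 38.93 compress 2.39
t7 jaw 42.79 pad 38.94 compress 3.86
t8 jaw 42.33 pad 38.93 compress 3.4
t9 jaw 43.81 pad 38.94 compress 4.87
t10 jaw 46.79 pad 38.92 compress 7.86
t11 jaw 43.18 pad 38.91 compress 4.27
```

By measurement the pad is compressed only about 4.3 mm (roughly 6.4 N), too close to the 6 N minimum. I'll add one more monitored stroke while there is time.

>>> {"api": "jog_arm", "payload": {
  "commands": [
    [0,-0.04,-0.03,0,0,0,0],
    [0,-0.06,-0.06,0,0,0,0],
    [0.02,-0.06,-0.1,0,0,0,0],
    [0.045,-0.057,-0.14,0,0,0,0],
    [0.075,-0.053,-0.17,0,0,0,0],
    [0.1,-0.05,-0.18,0,0,0,0],
    [0.1,-0.05,-0.19,0,0,0,0],
    [0.1,-0.05,-0.2,0,0,0,0],
    [0.1,-0.05,-0.21,0,0,0,0],
    [0.1,-0.05,-0.217,0,0,0,0]
  ]
}}

```text
clock: 23.25
eef_pos: [620.3, -158.4, 39.1]
eef_rot: [3.136, -0.7, 0.138]
wrist_force: [0.8, -1.3, 6.0]
finger_gap: 0.5
```

>>> {"api": "jog_arm", "payload": {
  "commands": [
    [0,0,-0.003,0,0,0,0],
    [0,0,-0.006,0,0,0,0],
    [0,0,-0.008,0,0,0,0],
    [0,0,-0.01,0,0,0,0],
    [0,0,-0.012,0,0,0,0],
    [0,0,-0.013,0,0,0,0],
    [0,0,-0.014,0,0,0,0],
    [0,0,-0.015,0,0,0,0],
    [0,0,-0.015,0,0,0,0],
    [0,0,-0.015,0,0,0,0]
  ]
}}

```text
clock: 24.5
eef_pos: [620.7, -157.6, 24.8]
eef_rot: [3.137, -0.7, 0.139]
wrist_force: [3.1, 1.2, 9.6]
finger_gap: 0.7
```

>>> {"api": "jog_arm", "payload": {
  "commands": [
    [0,0,-0.001,0,0,0,0],
    [0,0,-0.002,0,0,0,0],
    [0,0,-0.003,0,0,0,0],
    [0,0,-0.004,0,0,0,0],
    [0,0,-0.004,0,0,0,0],
    [0,0,-0.004,0,0,0,0],
    [0,0,-0.004,0,0,0,0],
    [0,0,-0.004,0,0,0,0],
    [0,0,-0.004,0,0,0,0],
    [0,0,-0.004,0,0,0,0]
  ]
}}

```text
clock: 25.75
eef_pos: [621.5, -157.8, 22.9]
eef_rot: [3.136, -0.703, 0.14]
wrist_force: [-9.3, 3.1, 31.5]
finger_gap: 0.4
```

```bash
cat > jaw.py <<'E'
from h import *
import sys
def edge(row,a,b):
    seg=row[a:b]; lo=22; hi=np.median(row[a:a+3]); m=(lo+hi)/2
    k=np.where((seg[:-1]>m)&(seg[1:]<=m))[0]
    if len(k)==0: return np.nan
    k=k[0]; return a+k+(seg[k]-m)/(seg[k]-seg[k+1])
def prof(t,a,b,pa,pb):
    c=load(t); g=cv2.cvtColor(c["pixels"],cv2.COLOR_BGR2GRAY).astype(float); J=[];P=[]
    for r in range(190,200):
        x=edge(g[r],a,b); J.append((onz(c,x,r,55)[:2]-O[:2])@ey[:2])
    for r in range(192,208):
        i=pa+np.argmin(g[r][pa:pb]); w=np.clip(60-g[r][i-3:i+4],0,None); x=(w*np.arange(i-3,i+4)).sum()/w.sum()
        P.append((onz(c,x,r,40)[:2]-O[:2])@ey[:2])
    return np.nanmean(J),np.nanmean(P)
for t in sys.argv[1:]:
    j,p=prof(t,261,274,248,260); print(t,"jaw",(j-24.34).round(2),"pad",(p-67.77).round(2),"compress",(j-24.34-p+67.77).round(2))
E
python3 pic.py 12; python3 jaw.py t12
```

```text
[-0.48  0.45  1.93  1.2   0.41 -0.09] [-9.3  3.1 31.5] [ 621.5 -157.8   22.9]
t12 jaw 48.24 pad 39.13 compress 9.12
```

>>> {"api": "jog_arm", "payload": {
  "commands": [
    [0,0,0.015,0,0,0,0],
    [0,0,0.035,0,0,0,0],
    [0,0,0.054,0,0,0,0],
    [-0.025,-0.003,0.064,0,0,0,0],
    [-0.055,-0.007,0.094,0,0,0,0],
    [-0.08,-0.01,0.134,0,0,0,0],
    [-0.1,-0.01,0.17,0,0,0,0],
    [-0.1,0.0,0.2,0,0,0,0],
    [-0.1,0.02,0.22,0,0,0,0],
    [-0.1,0.05,0.23,0,0,0,0]
  ]
}}

```text
clock: 27.05
eef_pos: [519.6, -107.2, 250.1]
eef_rot: [3.138, -0.698, 0.138]
wrist_force: [0.4, -0.0, -0.1]
finger_gap: 0.3
```

```bash
python3 pic.py 13; python3 jaw.py t13;python3 - <<'E'
from h import *
zt=np.array([0,0,-1.]); R=Ro.from_matrix(np.c_[np.cross(ex,zt),ex,zt])
go(F(-10,52,120),R)
E
```

```text
[-0.49 -0.16  2.    0.56  0.78  0.65] [ 0.4 -0.  -0.1] [ 519.6 -107.2  250.1]
t13 jaw 42.64 pad 38.9 compress 3.74
shift [ 0.0737  0.184  -0.131 ] turn [-0.2926  0.2248  0.7135]
```

View pics/t13z.png

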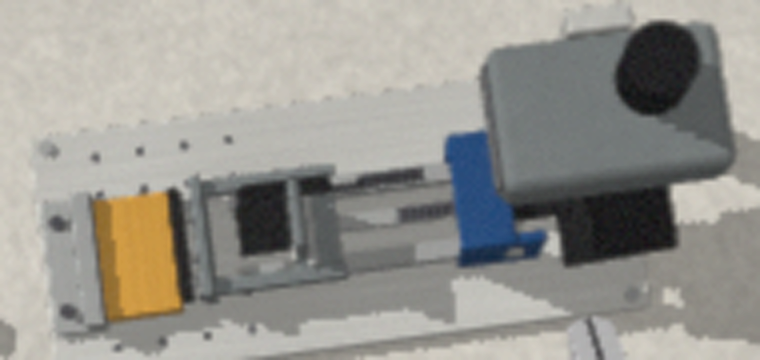

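```bash
python3 - <<'E'
from h import *
f=8
def up(t): return cv2.resize(cv2.cvtColor(load(t)["pixels"],cv2.COLOR_BGR2GRAY),None,fx=f,fy=f,interpolation=cv2.INTER_CUBIC).astype(np.float32)
A={t:up(t) for t in("top0","t2","t7","t8","t10","t11","t12","t13")}
def shift(t,x0,x1,y0,y1,z,dx,ref="top0"):
    T=A[ref][y0*f:y1*f,x0*f:x1*f]; xs=x0+dx
    S=A[t][(y0-4)*f:(y1+4)*f,int((xs-4)*f):int((xs+4)*f)+T.shape[1]]
    r=cv2.matchTemplate(S,T,cv2.TM_CCOEFF_NORMED); _,m,_,l=cv2.minMaxLoc(r)
    du=dx-4+l[0]/f; dv=-4+l[1]/f; c=load(ref)
    u,v=(x0+x1)/2,(y0+y1)/2; d=onz(c,u+du,v+dv,z)-onz(c,u,v,z)
    return round(float(d@ey),2),round(float(d@ex),2),round(m,3)
for t in("t2","t7","t8","t10","t11","t12","t13"):
    dx=-1 if t=="t2" else -16; dp=0 if t=="t2" else -15
    print(t,"relpad",shift(t,283,296,186,205,55,dx),"plate",shift(t,272,282,186,208,55,dx),"all",shift(t,272,297,183,214,55,dx),"pad",shift(t,265,274,187,210,40,dp))
E
```

```text
t2 relpad (1.28, 0.17, 0.995) plate (1.28, 0.17, 0.949) all (1.28, 0.17, 0.992) pad (1.3, 0.17, 0.988)
t7 relpad (42.42, -0.39, 0.964) plate (41.35, 0.14, 0.561) all (41.1, -0.55, 0.924) pad (39.09, -1.88, 0.948)
t8 relpad (42.1, -0.43, 0.967) plate (40.74, -0.27, 0.624) all (40.78, -0.59, 0.933) pad (38.88, -2.91, 0.949)
t10 relpad (46.99, -0.45, 0.947) plate (45.53, 5.98, 0.198) all (44.34, -0.45, 0.824) pad (39.05, -1.55, 0.947)
t11 relpad (42.74, -0.35, 0.962) plate (41.35, 0.14, 0.514) all (41.38, -0.18, 0.918) pad (39.05, -1.55, 0.948)
t12 relpad (48.31, -0.61, 0.938) plate (46.74, 6.8, 0.132) all (45.3, -0.33, 0.79) pad (39.15, 3.14, 0.94)
t13 relpad (42.74, -0.35, 0.963) plate (41.63, 0.51, 0.52) all (41.42, -0.51, 0.917) pad (39.05, -1.55, 0.948)
```

```bash
python3 - <<'E'
from h import *
zt=np.array([0,0,-1.]); R=Ro.from_matrix(np.c_[np.cross(ex,zt),ex,zt])
go(F(-9,47,80),R)
c=load("t13"); print("pad px",[(proj(c,F(x,y,55))-[210,140])*4 for x,y in((-9,50),(-26,33),(8,67))])
E
```

```text
shift [ 0.0754  0.1792 -0.171 ] turn [-0.2926  0.2248  0.7135]
pad px [array([263.39042956, 228.32233745]), array([292.74740437, 250.66713199]), array([234.11780572, 206.04186312])]
```

>>> {"api": "jog_arm", "payload": {
  "commands": [
    [0,0.01,0,-0.029,0.0225,0.071,0],
    [0.01,0.03,0,-0.058,0.045,0.143,0],
    [0.02,0.05,0,-0.088,0.067,0.214,0],
    [0.03,0.08,0,-0.117,0.09,0.285,0],
    [0.045,0.11,0,-0.146,0.112,0.357,0],
    [0.06,0.14,0,-0.176,0.135,0.428,0],
    [0.07,0.165,-0.02,-0.205,0.157,0.499,0],
    [0.077,0.179,-0.05,-0.234,0.18,0.571,0],
    [0.077,0.179,-0.09,-0.263,0.202,0.642,0],
    [0.077,0.179,-0.13,-0.2926,0.2248,0.7135,0]
  ]
}}

```text
clock: 28.35
eef_pos: [596.0, 71.7, 117.3]
eef_rot: [-3.138, 0.001, 1.708]
wrist_force: [-0.1, 0.8, 0.3]
finger_gap: 0.4
```

```bash
python3 pic.py 14; python3 - <<'E'
from h import *
zt=np.array([0,0,-1.]); R=Ro.from_matrix(np.c_[np.cross(ex,zt),ex,zt])
s=manip.read_state(); print(s["eef_rot"])
go(F(-7,47,80),R)
c=snap("side","s14"); o=cv2.resize(c["pixels"][170:320,270:450],None,fx=4,fy=4,interpolation=cv2.INTER_CUBIC); cv2.imwrite("pics/s14z.png",o)
E
```

```text
[ 0.06  0.46  1.44 -0.    1.25 -0.08] [-0.1  0.8  0.3] [596.   71.7 117.3]
[-3.12837512e+00  2.88954477e-03  1.71582285e+00]
shift [ 0.0031  0.0025 -0.0315] turn [ 0.0022 -0.0061 -0.0067]
```

View pics/s14z.png

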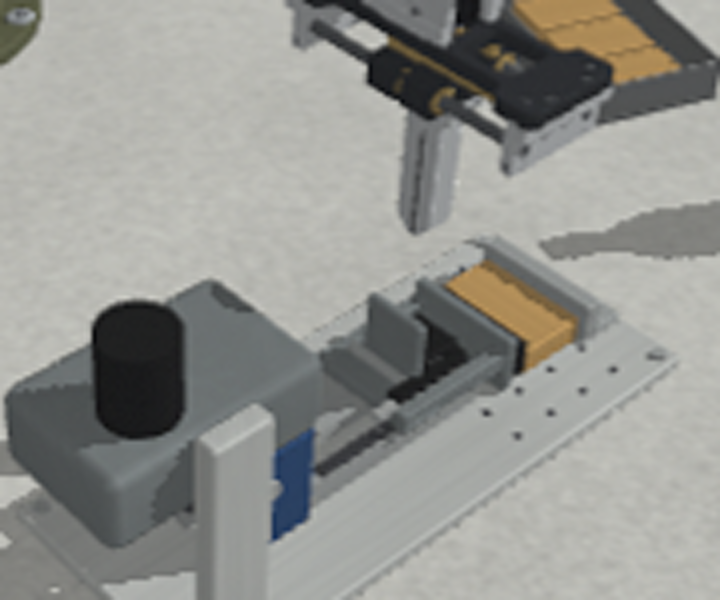

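View pics/t14z.png

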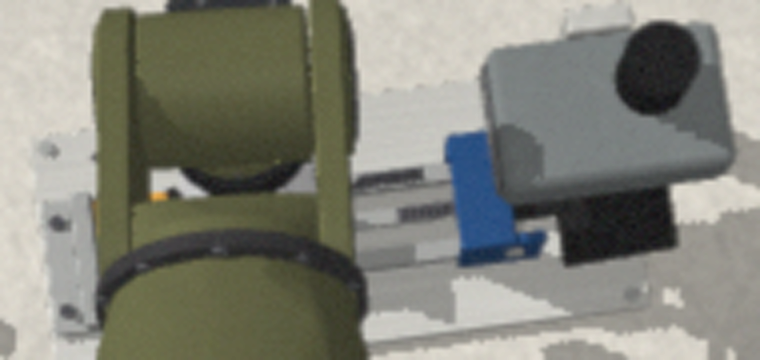

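```bash
python3 - <<'E'
from h import *
c=load("s14"); P=lambda p:((proj(c,p)-[270,170])*4).round(0)
e=manip.read_state()["eef_pos"]; print(e,"tip30",P(e+[0,0,30]),"tcp",P(e))
for n,p in(("pad c",F(-8,50,55)),("pad +x+y",F(9,67,55)),("pad -x+y",F(-25,67,55)),("post top +x",F(13,31,90)),("post top -x",F(-31,31,90))): print(n,P(p))
E
```

```text
[594.30173075  72.33565165 114.25995426] tip30 [418. 220.] tcp [414. 260.]
pad c [414. 334.]
pad +x+y [454. 336.]
pad -x+y [414. 308.]
post top +x [422. 321.]
post top -x [369. 284.]
```

>>> {"api": "jog_arm", "payload": {
  "commands": [
    [0.003,0.0025,-0.02,0.002,-0.006,-0.006,0],
    [0.003,0.0025,-0.045,0.002,-0.006,-0.006,0],
    [0.003,0.0025,-0.065,0.002,-0.006,-0.006,0],
    [0.003,0.0025,-0.075,0.002,-0.006,-0.006,0],
    [0.003,0.0025,-0.08,0.002,-0.006,-0.006,0],
    [0.003,0.0025,-0.084,0.002,-0.006,-0.006,0],
    [0.003,0.0025,-0.087,0.002,-0.006,-0.006,0],
    [0.003,0.0025,-0.09,0.002,-0.006,-0.006,0],
    [0.003,0.0025,-0.092,0.002,-0.006,-0.006,0],
    [0.003,0.0025,-0.092,0.002,-0.006,-0.006,0]
  ]
}}

```text
clock: 29.7
eef_pos: [599.6, 73.9, 27.8]
eef_rot: [3.128, -0.002, 1.689]
wrist_force: [-0.4, -0.1, 1.1]
finger_gap: 0.3
```

>>> {"api": "jog_arm", "payload": {
  "commands": [
    [0,0,-0.001,0,0,0,0],
    [0,0,-0.002,0,0,0,0],
    [0,0,-0.003,0,0,0,0],
    [0,0,-0.004,0,0,0,0],
    [0,0,-0.005,0,0,0,0],
    [0,0,-0.006,0,0,0,0],
    [0,0,-0.007,0,0,0,0],
    [0,0,-0.007,0,0,0,0],
    [0,0,-0.007,0,0,0,0],
    [0,0,-0.007,0,0,0,0]
  ]
}}

```text
clock: 30.95
eef_pos: [600.2, 73.6, 21.8]
eef_rot: [3.126, -0.001, 1.689]
wrist_force: [0.1, -1.1, 6.8]
finger_gap: 0.4
```

```bash
python3 - <<'E'
from h import *
c=snap("side","s15"); o=cv2.resize(c["pixels"][170:320,270:450],None,fx=4,fy=4,interpolation=cv2.INTER_CUBIC); cv2.imwrite("pics/s15z.png",o)
E
```

```text
(no output)
```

View pics/s15z.png

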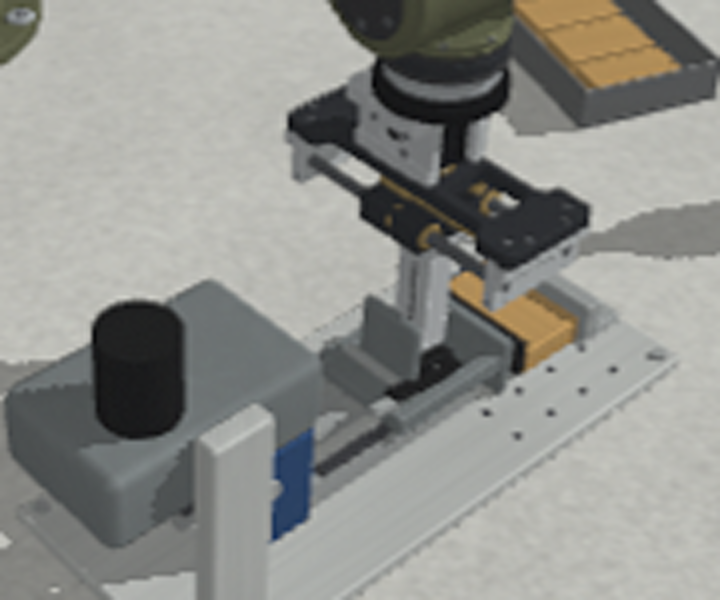

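>>> {"api": "jog_arm", "payload": {
  "commands": [
    [0,0,-0.0015,0,0,0,0],
    [0,0,-0.003,0,0,0,0],
    [0.0005,-0.004,-0.003,0,0,0,0],
    [0.001,-0.008,-0.003,0,0,0,0],
    [0.0016,-0.012,-0.003,0,0,0,0],
    [0.0022,-0.017,-0.003,0,0,0,0],
    [0.0029,-0.022,-0.003,0,0,0,0],
    [0.0036,-0.027,-0.003,0,0,0,0],
    [0.0042,-0.032,-0.003,0,0,0,0],
    [0.0047,-0.036,-0.003,0,0,0,0]
  ]
}}

```text
clock: 32.25
eef_pos: [605.2, 37.9, 19.5]
eef_rot: [3.125, -0.002, 1.689]
wrist_force: [-3.2, 1.9, 12.5]
finger_gap: 0.4
```

```bash
python3 - <<'E'
from h import *
c=snap("side","s16"); o=cv2.resize(c["pixels"][170:320,270:450],None,fx=4,fy=4,interpolation=cv2.INTER_CUBIC); cv2.imwrite("pics/s16z.png",o)
E
```

```text
(no output)
```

View pics/s16z.png

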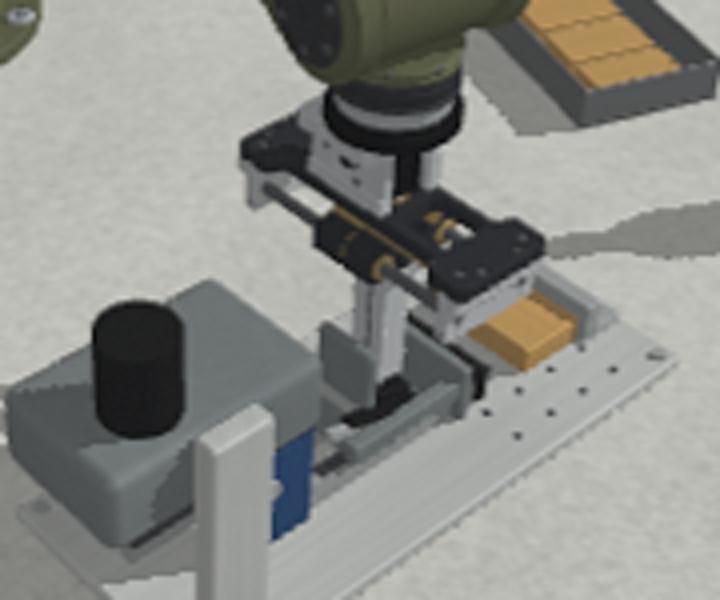

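>>> {"api": "jog_arm", "payload": {
  "commands": [
    [0.0004,-0.003,0,0,0,0,0],
    [0.0008,-0.006,0,0,0,0,0],
    [0.0012,-0.009,0,0,0,0,0],
    [0.0015,-0.011,0,0,0,0,0],
    [0.0017,-0.013,0,0,0,0,0],
    [0.002,-0.0145,0,0,0,0,0],
    [0.002,-0.0155,0,0,0,0,0],
    [0.002,-0.0165,0,0,0,0,0],
    [0.0023,-0.0175,0,0,0,0,0],
    [0.0023,-0.0175,0,0,0,0,0]
  ]
}}

```text
clock: 33.55
eef_pos: [607.8, 25.9, 20.7]
eef_rot: [3.123, -0.008, 1.691]
wrist_force: [-7.6, 37.2, 22.1]
finger_gap: 0.4
```

>>> {"api": "jog_arm", "payload": {
  "commands": [
    [-0.0004,0.003,0,0,0,0,0],
    [-0.0006,0.0045,0,0,0,0,0],
    [-0.0006,0.0045,0.003,0,0,0,0],
    [-0.0008,0.006,0.008,0,0,0,0],
    [-0.001,0.008,0.016,0,0,0,0],
    [-0.0015,0.012,0.03,0,0,0,0],
    [-0.002,0.015,0.055,0,0,0,0],
    [-0.002,0.015,0.09,0,0,0,0],
    [-0.002,0.015,0.13,0,0,0,0],
    [-0.002,0.015,0.17,0,0,0,0]
  ]
}}

```text
clock: 34.8
eef_pos: [604.4, 35.5, 190.1]
eef_rot: [3.127, -0.002, 1.689]
wrist_force: [-0.6, -1.1, 0.0]
finger_gap: 0.7
```

>>> {"api": "jog_arm", "payload": {
  "commands": [
    [-0.03,0,0.03,0,0,0,0],
    [-0.08,0,0.05,0,0,0,0],
    [-0.13,0,0.06,0,0,0,0],
    [-0.18,0,0.06,0,0,0,0],
    [-0.22,0,0.06,0,0,0,0],
    [-0.22,0,0.06,0,0,0,0],
    [-0.22,0,0.06,0,0,0,0],
    [-0.22,0,0.06,0,0,0,0],
    [-0.22,0,0.06,0,0,0,0],
    [-0.22,0,0.06,0,0,0,0]
  ]
}}

```text
clock: 36.05
eef_pos: [384.8, 35.3, 247.7]
eef_rot: [3.128, -0.002, 1.689]
wrist_force: [0.0, 0.4, -0.0]
finger_gap: 0.6
```

```bash
python3 pic.py 17; python3 - <<'E'
from h import *
c=snap("side","s17"); o=cv2.resize(c["pixels"][170:320,270:450],None,fx=4,fy=4,interpolation=cv2.INTER_CUBIC); cv2.imwrite("pics/s17z.png",o)
E
```

```text
[-0.01 -0.14  1.83  0.    1.44 -0.12] [ 0.   0.4 -0. ] [384.8  35.3 247.7]
```

View pics/t17z.png

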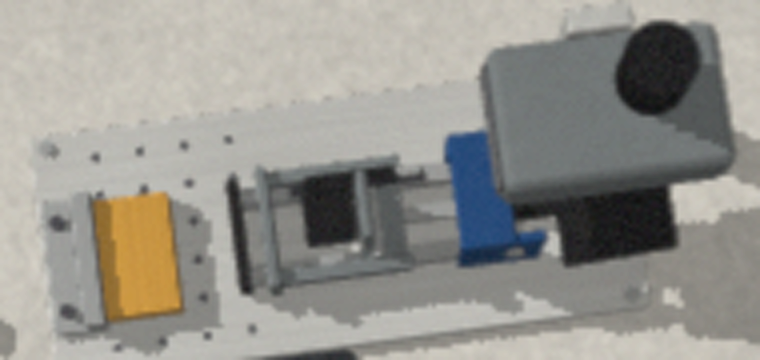

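View pics/s17z.png

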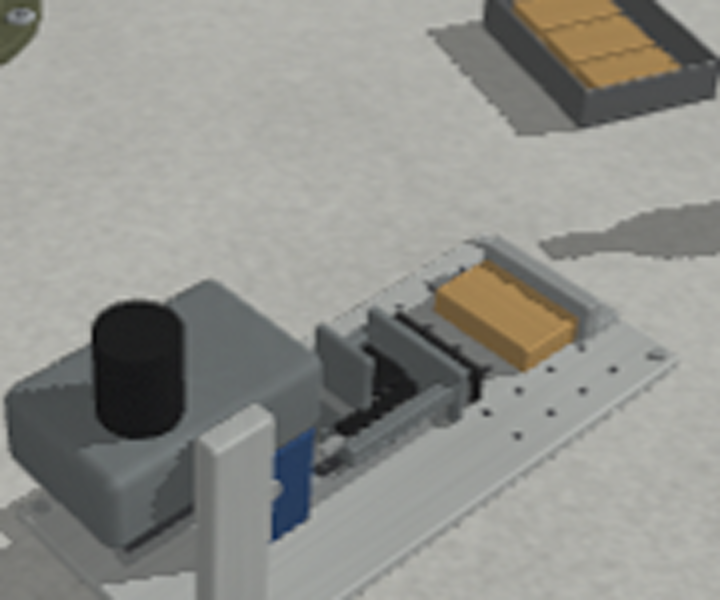

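```bash
python3 - <<'E'
from h import *
f=8
def up(t): return cv2.resize(cv2.cvtColor(load(t)["pixels"],cv2.COLOR_BGR2GRAY),None,fx=f,fy=f,interpolation=cv2.INTER_CUBIC).astype(np.float32)
A=up("top0");B=up("t17")
for n,x0,x1,y0,y1 in(("relpad",283,296,186,205),("pad",265,274,187,210),("stop",218,234,188,225),("screwdriver",460,492,148,222),("mouse",444,484,248,294),("tray",100,172,248,325),("bottle",108,150,175,210),("paddle",352,382,188,208)):
    T=A[y0*f:y1*f,x0*f:x1*f];S=B[(y0-4)*f:(y1+4)*f,(x0-4)*f:(x1+4)*f]
    _,m,_,l=cv2.minMaxLoc(cv2.matchTemplate(S,T,cv2.TM_CCOEFF_NORMED)); print(n,l[0]/f-4,l[1]/f-4,round(m,3))
c=load("t17"); b=c["pixels"].astype(int); m=((b[...,2]-b[...,0]>50)).astype(np.uint8); m[:, :200]=0; m[:, 300:]=0; m[:170]=0; m[240:]=0
k=max(cv2.findContours(m,cv2.RETR_EXTERNAL,cv2.CHAIN_APPROX_NONE)[0],key=cv2.contourArea)
r=cv2.minAreaRect(k); P=np.array([onz(c,*p,32) for p in cv2.boxPoints(r)]); q=(P-O); print(np.c_[q@ex,q@ey].round(1))
for i in range(4):
    d=P[(i+1)%4]-P[i]; print(np.linalg.norm(d).round(1),np.degrees(np.arctan2(d[1],d[0])).round(1))
E
```

```text
relpad 0.0 0.0 0.997
pad 0.125 -0.125 0.929
stop 0.0 0.0 0.998
screwdriver 0.0 0.0 0.999
mouse 0.0 0.0 0.999
tray 0.0 0.0 0.999
bottle 0.0 0.0 0.999
paddle 0.0 0.0 0.998
[[ 29.1 160.7]
 [ 28.9 112.6]
 [-49.9 112.2]
 [-49.6 159.9]]
48.1 -82.7
78.8 -172.2
47.7 97.2
78.8 8.1
```

```bash
python3 -c "
from cell import manip
print(manip.sign_off())"
```

```text
the job is handed in; nothing more can be done
None
```

I handed the job in at about 36 s. The blank ended square against the stop, but I can't show that the clamp hold reached the 6 N minimum.

**What I did:** It took one idle press and five trigger strokes to clamp the blank against the stop. I then let the trigger rise, pressed the release lever, pushed the jaw back until it hit its hard end, and moved the arm clear.

**Final checks from the last pictures:**
- **Jaw and trigger:** the jaw, lever and paddle show no shift from the starting picture, and the push force rose to 37 N at the hard end.
- **Blank:** it lies at 7.2–8.1° by its edges, against about 7–7.5° for the fixture. Its far edge sits at about 160–161 mm by outline and the stop's top edge at about 163 mm, which is flush within what the camera can resolve. I saw no gap.
- **Other things on the bench:** bottle, screwdriver, tray and mouse show no shift.

**What disagreed or was marginal:**
- **Held clamp force:** by camera, the pad stayed compressed about 3.7–4.3 mm with the trigger released, roughly 5.5–6.4 N. The fourth stroke stopped at 14.4 N and left it there. I pressed a fifth stroke to what looked like the trigger's end stop, but the jaw fell back to the same ratchet tooth.
- **Trigger force:** that last press read 31.5 N, just over the 30 N guide. The pad was compressed about 9 mm at that moment (roughly 14 N), so the blank was well under 60 N.
- **Fingertip position:** the real fingertips are about 30 mm short of the reported tool point. I corrected for that after the first press only used up the trigger's idle travel.
- **Joint 6:** it touched its range end early on, reading -2.554 against a limit of -2.55. I then turned the tool half a turn.

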